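Hang the bead caddy on the drop-flap peg

TASK

Hang the small blue bead caddy on the steel peg of the stand: slide its eye along the peg so that it lifts the red gravity flap, and press it gently home against the white backing pad so that the flap drops behind the eye. Then, with the caddy still in hand, tug it gently back towards the tip of the peg until you feel the flap hold it, and leave it hanging on the peg. Never push or pull hard on the stand (only a few newtons are needed, and 25 N is too much), and leave everything else on the table where it stands.

Things in the scene. Friction and masses are not known exactly. Their poses are not given: they have to be found in the camera images.
- caddy_grip (a point): Grasp point on the loose blue bead caddy (0.2 to 0.3 kg, upright on the table at first): the middle of its upright grip bar with a white band, 12 mm thick (y; close fingers along y), 24 mm along x. It is 112 mm above the caddy's underside, 14 mm below the bar's top, 15 mm from the tray's front edge. x points from bar to back plate, z up; the plate's outer (+x) face is 85 mm away in +x.
- caddy_eye (a point): Centre of the eye: window 22 mm wide (y), 16 mm high (z) through the caddy's 6 mm back plate, 98 mm above the underside; from caddy_grip it lies 82 mm in +x and 14 mm lower. The plate's outer face is 3 mm further in +x. Over the window a bar 10 mm high, 44 mm wide, is the plate's top; the plate below is 70 mm wide. Tray 100 x 70 mm, walls 20 mm high. Same axes as caddy_grip.
- peg_root (a point): Nominal root of the stand's level steel peg, on its axis, 165 mm above the table; fixed. The peg runs to -x of this frame (roughly towards the robot), z up; it is 8 mm thick, 56 mm long, round-tipped. The caddy goes on with its +x along this +x. The true root lies up to 5 mm nearer or farther in x (see peg_tip), so feel for it. Base plate 150 x 150 x 12 mm, from 95 mm in front to 55 mm behind.
- peg_tip (a point): Nominal peg tip, 56 mm in -x from peg_root, same axes. White pad, peg, bracket and flap form one rigid head clamped at an unmeasured depth: all of it stands up to 5 mm nearer (-x) or farther (+x) than peg_root and peg_tip say. The flat pad at the root faces -x, 44 mm wide, from 100 below to 8 above the peg axis. The flap's open bracket, 26 mm wide, runs 44 to 50 mm above the axis, to 46 mm from the pad.
- flap (a joint): Red flap, 14 mm wide, about 40 g, hinged 40 mm before the pad, 40 mm above the peg axis. 0 = down on its stop: its lip (3 mm thick, 1 mm above the peg) is 30 mm before the pad and rigidly blocks the way out. Positive = lifted towards the pad. The eye's upper bar, window centred on the peg, lifts it to 0.6 rad (under 1 N); it drops when plate and pad are within 4 mm; then 22 mm of play back to the lip.
- cup: Bystander: white paper cup, 74 mm across, 90 mm high; origin at the centre of its underside.
- gel_jar: Bystander: white gel jar, 52 mm across, 40 mm high; origin at the centre of its underside.
- polish_a: Bystander: red polish bottle, 30 mm across, 70 mm high; origin at the centre of its underside.
- polish_b: Bystander: purple polish bottle, 30 mm across, 70 mm high; origin at the centre of its underside.
- tip_stand: Bystander: wooden strip 90 mm (x) by 22 mm with five sample nail tips on it, about 30 mm high; origin at the centre of its underside.
- brush: Bystander: brush 160 mm long lying along its x; origin under its middle.
- bead_tray: Bystander: flat half-round blue bead tray, about 80 by 160 mm, 18 mm high; origin at its underside.
There are look-alikes about, which are no part of the job. Of the things that look like the part that bears caddy_grip, the largest one is meant. Of the things that look like the part that bears peg_root, take the one that is farthest from the robot's base at the start.

How it is judged:
By the outcome, as a careful person would: the job done as asked, in the order asked, and still so for the second after the job is handed in, with the robot touching nothing.
It also fails if it takes over 59 s, if anything falls off the work surface, if the arm or the gripper's body presses on something with over 40 N, if the wrist force passes 120 N, or if a joint passes its speed limit or range.

ROBOT

A 6-joint arm with a two-finger parallel gripper is mounted at the origin on the work surface. World frame = base frame: x ahead of the robot, y to its left, z up, the work surface at z = 0. Lengths are in m, angles in degrees, forces in N, time in s.
With the tool pointing down it reaches from about 0.375 to 0.9 m from the base axis. Payload 3.1 kg.
Tool frame: the origin (TCP) lies between the finger pads; the fingertips stand 11 mm ahead of it and the grasp point (between the pads) lies 8 mm behind it; x points along the fingers, y is the direction in which the jaws open and shut, and the axes are right-handed (so a half turn about x gives the same grasp; the last joint's range is limited). The gripper opens to 87 mm and grips with 3 to 60 N. Pads are 19 mm wide; open, the fingers measure 117 mm over their backs; the gripper's body (75 mm by 190 mm) begins 51 mm behind the grasp point.
Start: joints at [-82.878, 30.224, 82.088, -0, 67.689, -10.227], TCP at [0.186, -0.597, 0.201] pointing down, gripper open.
Joint ranges: [-176.69, 176.69], [-43.24, 126.21], [12.49, 139.97], [-82, 262], [0, 151.66], [-163.58, 163.58]. Speed limits (degrees/s): [159.86, 159.86, 180, 180, 180, 180].

INTERFACE

Orientations are given as a 3x3 rotation matrix whose columns are the frame's x, y, z axes.
In Python, from rig import bot gives the robot as it stands.
- The arm moves only by the shell command python3 -m inch 'ROWS' [OPENING]. ROWS is a JSON object of lists of equal length, an entry for each row: "dp": the shift along the tool's x, y, z in mm, a list of three; "yaw": the turn about the tool's x in degrees. In form: {"dp": [[tx, ty, tz], ...], "yaw": [yaw, ...]}. A call has 1 to 20 rows; each row shifts and turns the commanded pose from where the row before left it, along the tool's axes as they then stand; what a row does not reach is not made up. A row lasts 1/12 s, in which the tool goes at most 41.7 mm and 7.16 degrees, less where a joint would pass 70% of its speed; a pose out of reach is approached as far as the arm can. A call is refused whole if a number of a shift passes 41.7 or a number of a turn 7.16, either way. A call with a gripper value outside its range is refused whole. OPENING is the finger opening in mm, from 0 to 87, set as the call begins (- or left out, the last holds). The fingers move at their own pace and stop on an object; the grip force is fixed at half the most. Time passes only in rows, so rows that do not move let the fingers close. It gives the time, the measured TCP pose, the force and the opening at its end, in the units of the state.
- bot.read_state(): the state, without advancing time (a new reading comes with each control period).
- bot.capture(name): name is "side" or "top" or "wrist"; returns a dict with "color" (400x640x3 uint8, red, green, blue), "intrinsics" (3x3 intrinsics, pixels), "pose" (4x4, takes a point from camera to world coordinates). Camera axes: x right, y down, z forward; pixel columns grow to the right and rows downward; lengths in m; the calibration is good to about 2 mm. The wrist camera is an equidistant fisheye: a pixel r from the principal point sees the ray r / f radians off the axis. A picture is of the moment at which its call begins. There is no depth.
- bot.hand_in(): hands the job in, once; it reports no verdict.
The state is a dict: "time_s": time; "joint_positions": joint angles; "qvel": joint speeds; "tau": joint torques, N m; "position": TCP position; "tcp_rot": TCP orientation; "force": force on the tool from outside, world axes, zero at the start; "moment": the same for the moment, N m; "opening": opening from 0.0 (shut) to 1.0 (fully open).
Only numpy, scipy, OpenCV 4.12 (cv2) and the standard library are available. Lean on these libraries where they do the work, as an engineer would, in place of code of your own. Each camera call takes 0.05 s, during which the arm holds its last target.

## Working session

There is one attempt and no reset: what is moved stays moved. The work goes in short steps, Python scripts to look and compute and a shell command to move; the robot and the scene stay as the last step left them, time stands still between calls to the robot, and variables do not carry over. Pictures are saved under pics/ and viewed, and the job is handed in when it is done.

```bash
mkdir -p pics; ls
python3 - <<'E'
from rig import bot
import cv2,numpy as np
s=bot.read_state();print(s)
for n in ["side","top","wrist"]:
    c=bot.capture(n);cv2.imwrite(f"pics/{n}0.png",c["color"][:,:,::-1]);print(n,c["intrinsics"],c["pose"])
E
```

```text
pics
{'time_s': 0.0, 'joint_positions': array([-8.28779436e+01,  3.02777045e+01,  8.21569899e+01, -1.08461846e-03,
        6.76888415e+01, -1.02274652e+01]), 'qvel': array([-0.06013952,  0.03887503, -0.03583325,  0.02323742,  0.08939123,
       -0.0195858 ]), 'tau': array([-4.21809646e-04, -4.40043819e+01, -1.76594514e+01,  6.32961025e-02,
        5.82491979e-02, -1.68485476e-04]), 'position': array([ 0.18629705, -0.59576788,  0.19958186]), 'tcp_rot': array([[-2.84699159e-04,  2.98206553e-01, -9.54501320e-01],
       [ 2.13729720e-03, -9.54498998e-01, -2.98206465e-01],
       [-9.99997675e-01, -2.12495212e-03, -3.65610967e-04]]), 'force': array([0.82116317, 0.81766372, 0.34119498]), 'moment': array([-0.02462613,  0.04491552,  0.01927914]), 'opening': 1.0012868295154203}
side [[449.19218491   0.         324.10218182]
 [  0.         449.19218491 203.65562221]
 [  0.           0.           1.        ]] [[-8.34579794e-01 -2.82493687e-01  4.72941735e-01  7.42691217e-04]
 [-5.50447715e-01  4.61910218e-01 -6.95446809e-01  8.29408976e-01]
 [-2.19972864e-02 -8.40735551e-01 -5.40998939e-01  8.21759759e-01]
 [ 0.00000000e+00  0.00000000e+00  0.00000000e+00  1.00000000e+00]]
top [[454.48413487   0.         317.47880433]
 [  0.         454.48413487 192.86107937]
 [  0.           0.           1.        ]] [[ 0.0087781  -0.98323456  0.18213387  0.37096474]
 [-0.99985834 -0.00601456  0.01571996 -0.01600386]
 [-0.01436095 -0.18224606 -0.98314807  1.1966243 ]
 [ 0.          0.          0.          1.        ]]
wrist [[309.70691629   0.         318.0921605 ]
 [  0.         309.70691629 199.17957211]
 [  0.           0.           1.        ]] [[ 0.29784288 -0.91522014 -0.27140691  0.26158206]
 [-0.95461414 -0.28591212 -0.08346323 -0.57289092]
 [-0.00121129  0.28394781 -0.95883897  0.3840118 ]
 [ 0.          0.          0.          1.        ]]
```

View pics/side0.png

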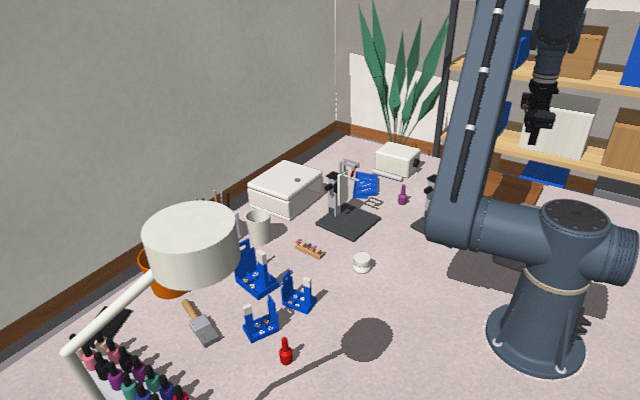

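View pics/top0.png

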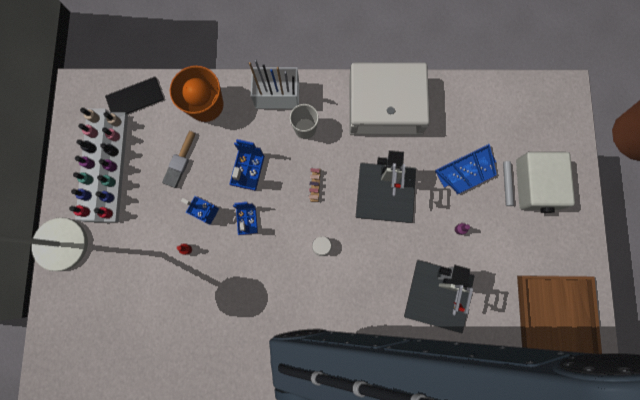

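View pics/wrist0.png

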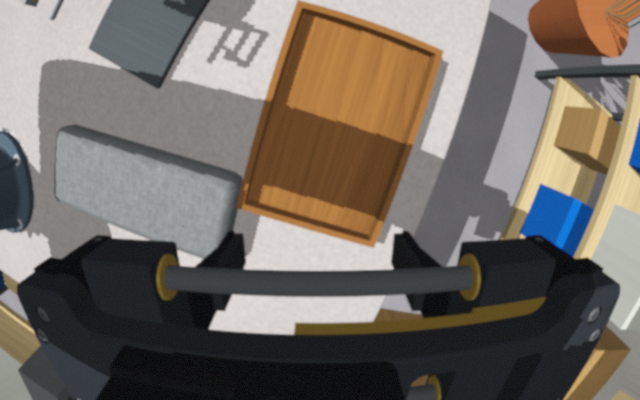

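```bash
cat > h.py <<'E'
import numpy as np,cv2
from rig import bot
def proj(c,P):
    T=np.linalg.inv(c["pose"]);p=T[:3,:3]@np.array(P,float)+T[:3,3];q=c["intrinsics"]@p;return q[:2]/q[2]
def ray(c,uv):
    d=c["pose"][:3,:3]@np.linalg.inv(c["intrinsics"])@np.array([uv[0],uv[1],1.]);return c["pose"][:3,3],d/np.linalg.norm(d)
def atz(c,uv,z):
    o,d=ray(c,uv);return o+d*(z-o[2])/d[2]
def tri(c1,u1,c2,u2):
    o1,d1=ray(c1,u1);o2,d2=ray(c2,u2)
    A=np.c_[d1,-d2];t=np.linalg.lstsq(A,o2-o1,rcond=None)[0]
    a=o1+d1*t[0];b=o2+d2*t[1];return (a+b)/2,np.linalg.norm(a-b)
def crop(img,x0,y0,x1,y1,k,name):
    im=cv2.resize(img[y0:y1,x0:x1,::-1],None,fx=k,fy=k,interpolation=cv2.INTER_CUBIC);cv2.imwrite("pics/"+name,im)
E
python3 - <<'E'
from h import *
t=bot.capture("top");s=bot.capture("side")
np.save("pics/top.npy",t["color"]);np.save("pics/side.npy",s["color"])
crop(t["color"],170,130,290,250,5,"t_cad.png")
crop(s["color"],225,230,325,345,5,"s_cad.png")
crop(t["color"],345,140,425,230,6,"t_std.png")
crop(s["color"],305,145,390,245,6,"s_std.png")
print(proj(t,[0,0,0]))
for uv in[(247,165),(202,208),(246,218),(386,192),(440,295)]:print(atz(t,uv,0.0))
E
```

```text
[316.62924939 431.64059748]
[0.66840595 0.19517603 0.        ]
[0.54962832 0.31129466 0.        ]
[0.52355713 0.19246331 0.        ]
[ 0.59610774 -0.18003086  0.        ]
[ 0.32851406 -0.31304408  0.        ]
```

View pics/t_cad.png

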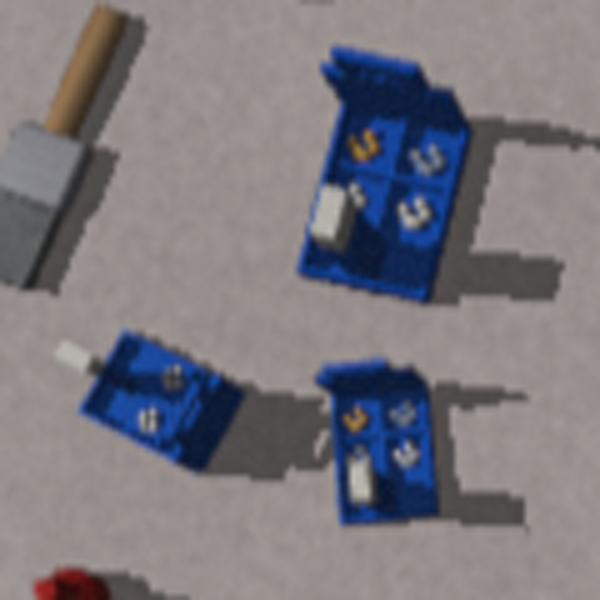

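View pics/s_cad.png

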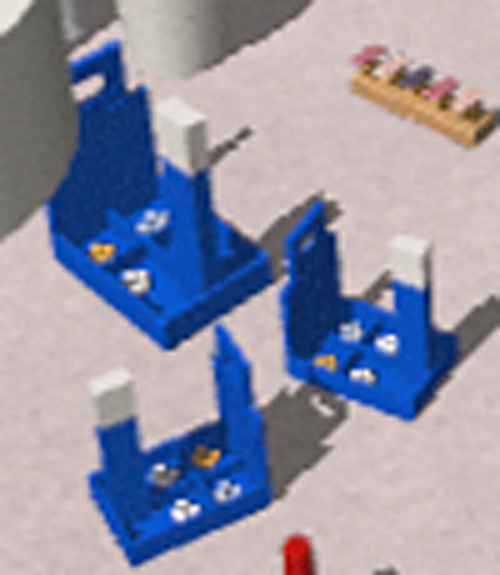

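View pics/t_std.png

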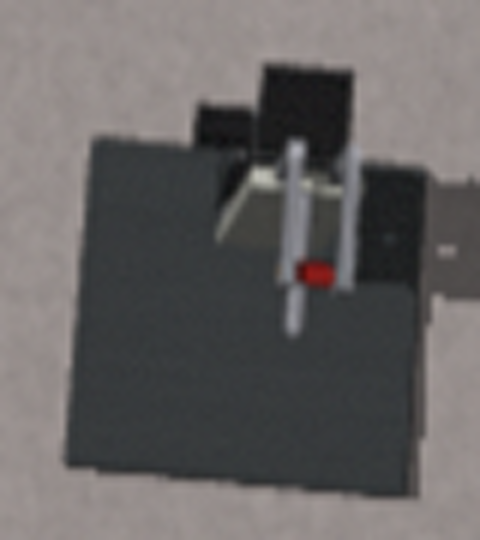

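View pics/s_std.png

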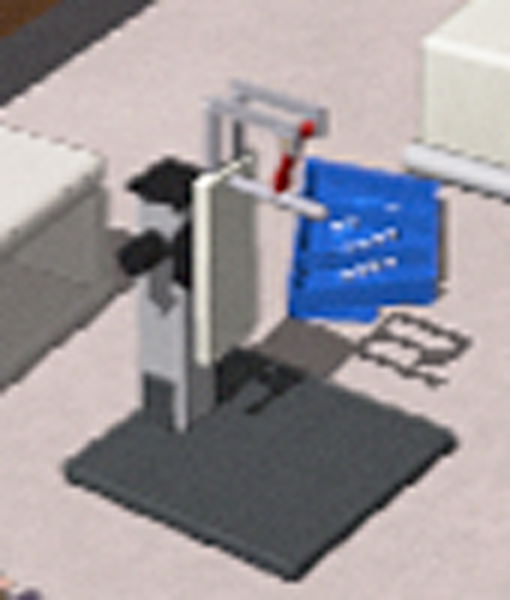

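```bash
cat > fit.py <<'E'
from h import *
from scipy.optimize import minimize
def box(x0,x1,y0,y1,z0,z1):return np.array([[x,y,z] for x in(x0,x1) for y in(y0,y1) for z in(z0,z1)],float)
def render(c,boxes,T,k=4,org=(0,0),size=(640,400)):
    m=np.zeros((size[1]*k,size[0]*k),np.uint8)
    for b in boxes:
        p=np.array([proj(c,T[:3,:3]@q+T[:3,3]) for q in b])
        p=((p-org+.5)*k-.5)
        h=cv2.convexHull(p.astype(np.float32)).astype(np.float32)
        cv2.fillConvexPoly(m,np.round(h*16).astype(np.int32),255,shift=4)
    return cv2.resize(m,size,interpolation=cv2.INTER_AREA)/255.
def pose(x,y,yaw):
    T=np.eye(4);c,s=np.cos(yaw),np.sin(yaw);T[:2,:2]=[[c,-s],[s,c]];T[:3,3]=[x,y,0];return T
def caddy(h):
    return [box(-.015,.085,-.035,.035,0,.02),box(-.012,.012,-.006,.006,0,.126),box(.079,.085,-.035,.035,0,h),box(.079,.085,-.022,.022,0,.116)]
E
cat > cad.py <<'E'
from fit import *
caps={"top":bot.capture("top"),"side":bot.capture("side")}
win={"top":(225,130,275,195),"side":(233,232,285,305)}
tm={}
for n,c in caps.items():
    x0,y0,x1,y1=win[n];im=c["color"][y0:y1,x0:x1].astype(int)
    R,G,B=im[...,0],im[...,1],im[...,2]
    m=((B-R>35)).astype(np.uint8)
    w=((im.min(2)>(195 if n=="top" else 175))&(abs(R-B)<25)).astype(np.uint8)
    cv2.imwrite(f"pics/m_{n}.png",cv2.resize(np.hstack([m,w])*255,None,fx=6,fy=6,interpolation=0))
    tm[n]=(m,w)
    print(n,im.reshape(-1,3).min(0),[tuple(im[yy-y0,xx-x0]) for xx,yy in ([(236,172),(232,180)] if n=="top" else [(261,255),(275,240)])])
E
python3 cad.py
```

```text
top [ 6 22 40] [(np.int64(180), np.int64(177), np.int64(171)), (np.int64(8), np.int64(29), np.int64(71))]
side [ 0 36 55] [(np.int64(209), np.int64(202), np.int64(195)), (np.int64(217), np.int64(200), np.int64(200))]
```

View pics/m_top.png

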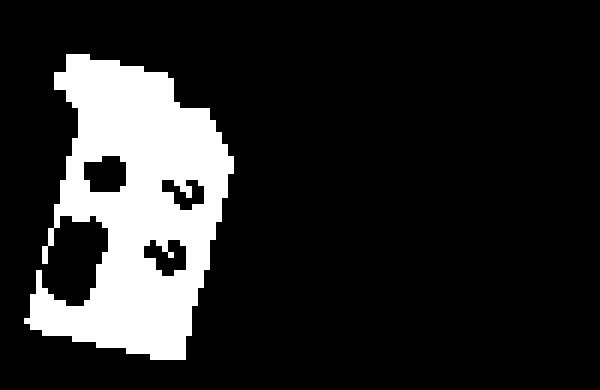

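View pics/m_side.png

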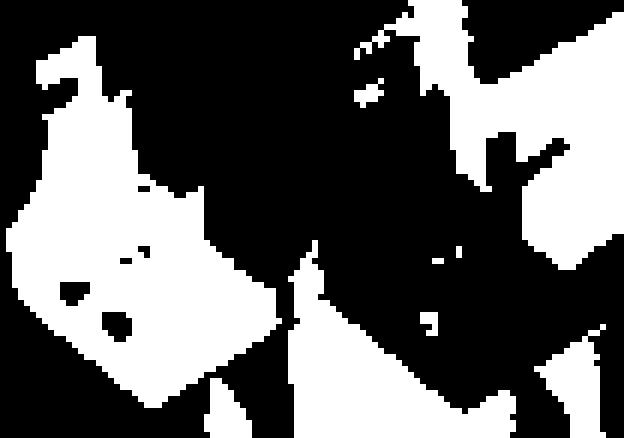

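```bash
cat >> cad.py <<'E'
obs={}
for n in tm:
    m=tm[n][0]
    cs,_=cv2.findContours(m,cv2.RETR_EXTERNAL,cv2.CHAIN_APPROX_NONE)
    cc=max(cs,key=cv2.contourArea);f=np.zeros_like(m);cv2.drawContours(f,[cc],-1,1,-1);obs[n]=f.astype(float)
def cost(p,names=("top","side"),ret=False):
    T=pose(p[0],p[1],p[2]);e=0;out={}
    for n in names:
        c=caps[n];x0,y0,x1,y1=win[n]
        bx=caddy(p[3])
        if n=="side": bx[1]=box(-.012,.012,-.006,.006,0,p[4])
        r=render(c,bx,T,6,(x0,y0),(x1-x0,y1-y0));out[n]=r
        d=abs(r-obs[n])
        if n=="side":
            # ignore handle window & lamp
            d[0:20,0:16]=0
        e+=d.sum()
    return out if ret else e
best=None
for names in (("top",),("side",),("top","side")):
    best=None
    for y in(-.3,-.15,0):
        r=minimize(cost,[.645,.205,y,.075,.1],args=(names,),method="Nelder-Mead",options=dict(initial_simplex=np.array([.645,.205,y,.075,.1])+np.vstack([np.zeros(5),np.diag([.02,.02,.15,.01,.01])]),maxiter=600,xatol=1e-4,fatol=.05))
        if best is None or r.fun<best.fun:best=r
    print(names,best.fun,best.x,np.degrees(best.x[2]))
o=cost(best.x,ret=True)
for n in caps:
    x0,y0,x1,y1=win[n];im=caps[n]["color"][y0:y1,x0:x1,::-1].copy();im=cv2.resize(im,None,fx=8,fy=8,interpolation=cv2.INTER_CUBIC)
    T=pose(*best.x[:3])
    for b in caddy(best.x[3]):
        p=np.array([proj(caps[n],T[:3,:3]@q+T[:3,3]) for q in b]);p=(p-[x0,y0]+.5)*8
        for i,j in [(0,1),(2,3),(4,5),(6,7),(0,2),(1,3),(4,6),(5,7),(0,4),(1,5),(2,6),(3,7)]:cv2.line(im,tuple(p[i].astype(int)),tuple(p[j].astype(int)),(0,255,0),1)
    cv2.imwrite(f"pics/ov_{n}.png",im)
E
python3 cad.py
```

```text
top [ 6 21 40] [(np.int64(179), np.int64(177), np.int64(171)), (np.int64(12), np.int64(32), np.int64(71))]
side [ 0 32 55] [(np.int64(212), np.int64(202), np.int64(198)), (np.int64(216), np.int64(199), np.int64(198))]
('top',) 66.98823529411764 [ 0.620555    0.20245254 -0.22218727  0.06974746  0.1071021 ] -12.730392626634002
('side',) 188.79999999999998 [ 0.62132684  0.20281439 -0.23721946  0.04347999  0.08550221] -13.591674004587404
('top', 'side') 269.3450980392157 [ 0.62073135  0.20198796 -0.21700395  0.04710864  0.08292148] -12.433410414883102
```

```bash
python3 -c "
import cv2,numpy as np
a=cv2.imread('pics/ov_top.png');b=cv2.imread('pics/ov_side.png');h=max(a.shape[0],b.shape[0])
a=cv2.copyMakeBorder(a,0,h-a.shape[0],0,0,0);b=cv2.copyMakeBorder(b,0,h-b.shape[0],0,0,0);i=np.hstack([a,b]);cv2.imwrite('pics/ov.png',i[:600,:800]);print(i.shape)"
```

```text
(584, 816, 3)
```

View pics/ov.png

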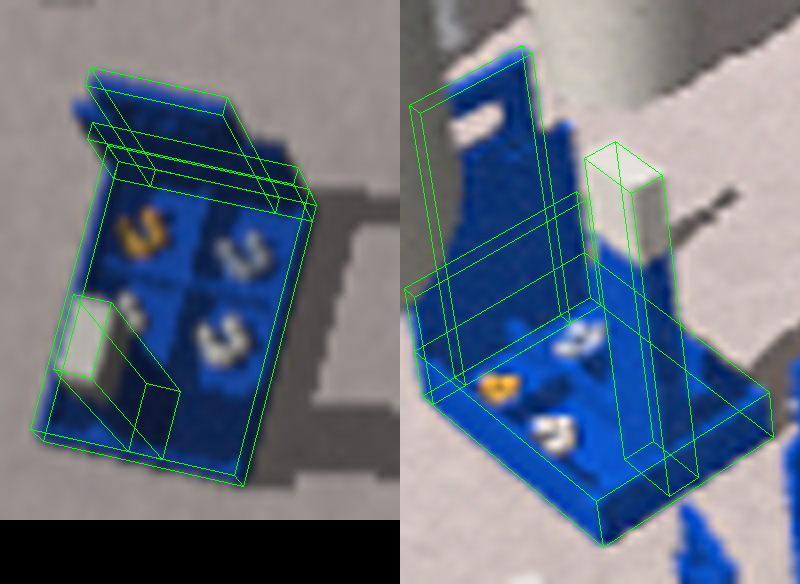

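```bash
cat > std.py <<'E'
from fit import *
from scipy.optimize import least_squares
t=bot.capture("top");s=bot.capture("side")
def cc(p,o,k):return (np.array(p)+.5)/k-.5+np.array(o)
tp=[cc(p,(345,140),6) for p in [(66,464),(417,494),(93,138),(428,172)]]
sp=[cc(p,(305,145),6) for p in [(65,470),(292,572),(455,438)]]
# plate frame: front-left = (-95,+75)
P=[(-.095,.075),(-.095,-.075),(.055,.075),(.055,-.075)]
def R(p,w="ts"):
    T=pose(*p);f=lambda q,z:T[:3,:3]@np.array([q[0],q[1],z])+T[:3,3]
    e=[]
    if "t" in w: e+=[proj(t,f(P[i],.012 if i>1 else .0))-tp[i] for i in range(4)]
    if "s" in w:
        # side view: left=far-left(back,+y), bottom = front? 
        e+=[proj(s,f(P[i],.012))-sp[j] for j,i in enumerate(SI)]
    return np.concatenate(e)
SI=[2,0,1]
for w in("t","s","ts"):
    r=least_squares(R,[.63,-.18,-.05],args=(w,));print(w,r.x,np.degrees(r.x[2]),r.cost,r.fun.round(1))
np.save("pics/std.npy",r.x)
T=pose(*r.x)
# head pieces with depth d
def head(d):return [box(-.095,.055,-.075,.075,0,.012),box(-.056+d,d,-.004,.004,.161,.169),box(d,.004+d,-.022,.022,.065,.173),box(-.046+d,d,-.013,.013,.209,.215),box(-.0315+d,-.0285+d,-.007,.007,.170,.172)]
ims=[]
for n,c,(x0,y0,x1,y1) in(("t",t,(345,140,420,230)),("s",s,(310,150,385,240))):
    im=cv2.resize(c["color"][y0:y1,x0:x1,::-1],None,fx=6,fy=6,interpolation=cv2.INTER_CUBIC)
    for b in head(0):
        p=np.array([proj(c,T[:3,:3]@q+T[:3,3]) for q in b]);p=(p-[x0,y0]+.5)*6
        for i,j in [(0,1),(2,3),(4,5),(6,7),(0,2),(1,3),(4,6),(5,7),(0,4),(1,5),(2,6),(3,7)]:cv2.line(im,tuple(p[i].astype(int)),tuple(p[j].astype(int)),(0,255,0),1)
    ims.append(im)
cv2.imwrite("pics/ovs.png",np.hstack(ims)[:,:800]);print(ims[0].shape)
E
python3 std.py
```

```text
t [ 0.61432406 -0.18176081 -0.07791553] -4.4642308017447405 3.5535008786714632 [ 0.5  1.1 -1.2  0.9  0.3 -0.5  0.5 -1.6]
s [ 0.61221216 -0.17363572 -0.09373008] -5.370338188858947 0.9182319132490441 [-1.  -0.3  0.2  0.4  0.7 -0.3]
ts [ 0.61446739 -0.18023178 -0.08420254] -4.824450140107527 8.660255692391049 [-0.3  0.9 -2.1  1.  -0.2 -0.7  0.1 -1.5 -0.3 -1.4  1.1 -1.1  1.  -1.7]
(540, 450, 3)
```

View pics/ovs.png

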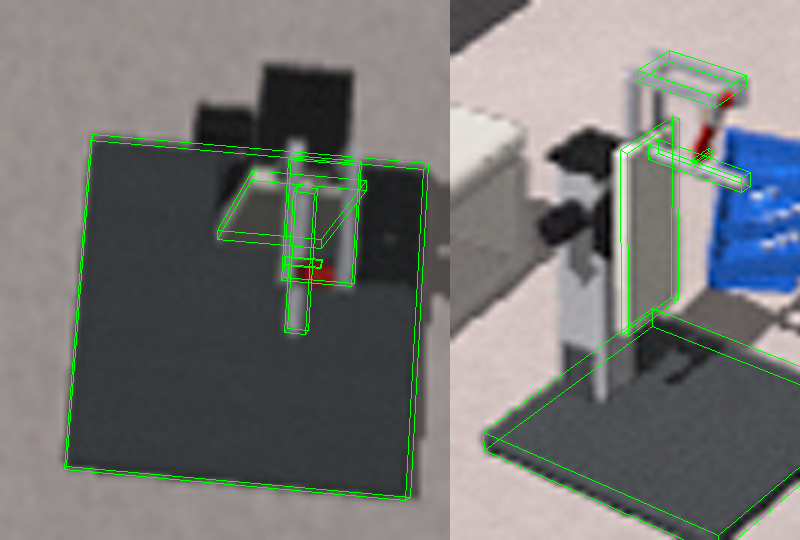

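Run:
```python
from h import *
t=np.load("pics/top.npy");s=np.load("pics/side.npy")
crop(t,375,155,410,200,13,"t_hd.png")
crop(s,330,155,366,211,10,"s_hd.png")
```

```text
(no output)
```

View pics/t_hd.png

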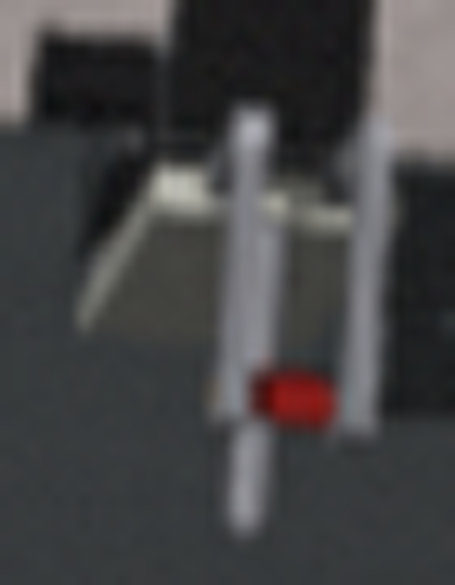

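View pics/s_hd.png

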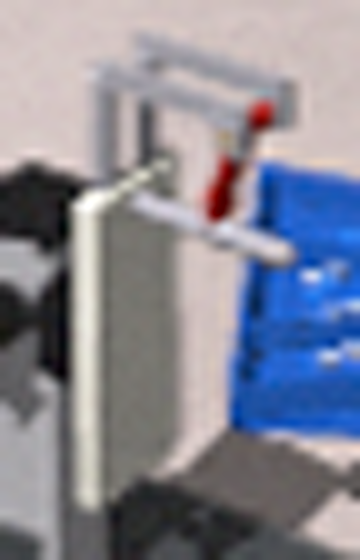

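```bash
cat > head.py <<'E'
from fit import *
from scipy.optimize import least_squares
t=bot.capture("top");s=bot.capture("side")
def cc(p,o,k):return (np.array(p)+.5)/k-.5+np.array(o)
TP=[((-.056,0,.165),(245,535)),((0,.022,.173),(155,208)),((0,.022,.065),(82,328)),((0,-.022,.173),(352,218)),((-.046,.013,.215),(212,420)),((-.046,-.013,.215),(377,435))]
SP=[((-.056,0,.165),(294,255)),((0,.022,.173),(104,200)),((0,.022,.065),(104,490)),((0,-.022,.173),(175,160))]
tt=[(c,cc(p,(375,155),13)) for c,p in TP];ss=[(c,cc(p,(330,155),10)) for c,p in SP]
def R(p,w):
    T=pose(*p[:3]);e=[]
    for a,c,L in(("t",t,tt),("s",s,ss)):
        if a in w:e+=[proj(c,T[:3,:3]@np.array(q)+T[:3,3])-u for q,u in L]
    return np.concatenate(e)
for w in("t","s","ts"):
    r=least_squares(R,[.63,-.18,-.05],args=(w,),loss="soft_l1");print(w,r.x,np.degrees(r.x[2]),r.cost);print(r.fun.reshape(-1,2).round(1).tolist())
print(tri(t,tt[0][1],s,ss[0][1]),tri(t,tt[1][1],s,ss[1][1]),tri(t,tt[2][1],s,ss[2][1]))
E
python3 head.py
```

```text
t [ 0.61260232 -0.17880167 -0.07716422] -4.421183961626649 3.4268123466121345
[[0.1, -0.1], [-0.6, -0.2], [-0.7, 0.4], [3.3, 0.6], [0.4, -0.2], [-0.4, -0.4]]
s [ 0.61453212 -0.18203549 -0.08104927] -4.643780977665548 2.6657492896315262
[[0.2, -0.4], [-0.6, 0.2], [-0.5, 1.8], [1.0, -1.5]]
ts [ 0.61271854 -0.17908997 -0.07948059] -4.553902182634494 6.446379628496114
[[0.2, -0.2], [-0.5, -0.2], [-0.6, 0.4], [3.4, 0.6], [0.5, -0.3], [-0.4, -0.5], [0.3, 0.2], [-0.6, 0.8], [-0.5, 2.4], [1.0, -1.0]]
(array([ 0.55683718, -0.1738586 ,  0.16585374]), np.float64(0.001024466833811765)) (array([ 0.61315756, -0.15800962,  0.17569719]), np.float64(0.0003083421193243331)) (array([ 0.61328058, -0.15757702,  0.07410204]), np.float64(0.0003819141434639633))
```

```bash
cat > go.py <<'E'
import sys
from h import *
# usage: go.py x y z yawdeg(caddy yaw) : TCP target; prints remaining in tool axes
x,y,z,a=map(float,sys.argv[1:5])
s=bot.read_state();R=s["tcp_rot"];p=s["position"]
ang=np.degrees(np.arctan2(R[1,1],R[0,1]));
d=(R.T@(np.array([x,y,z])-p))*1000
dy=-((a-90-ang+180)%360-180)
print("t",round(s["time_s"],2),"p",(p*1000).round(1),"yang",round(ang,2),"tool d",d.round(1),"tool yaw",round(dy,2),"F",s["force"].round(2),"M",s["moment"].round(2),"op",round(s["opening"]*87,1),"j",s["joint_positions"].round(0))
E
python3 - <<'E'
from h import *
t=bot.capture("top");s=bot.capture("side")
print(tri(t,(60,245),s,(190,240)))
E
python3 -m inch '{"dp":[[-20,0,0],[-20,0,0],[-20,0,0],[-20,0,0],[-20,0,0],[0,0,0]],"yaw":[6,6,6,6,6,0]}'
python3 go.py 0.6207 0.2022 0.30 -12.7
```

```text
(array([0.44843754, 0.47578634, 0.40117723]), np.float64(0.06916957530679851))
time_s: 1.25
position: [0.1868, -0.5992, 0.3055]
tcp_rot: [[0.001, -0.221, -0.975], [-0.009, -0.975, 0.221], [-1.0, 0.009, -0.003]]
force: [-0.5, -0.5, 0.0]
opening: 1.0
t 1.25 p [ 186.8 -599.2  305.5] yang -102.78 tool d [  -1.6 -877.6 -245.8] tool yaw -0.08 F [-0.52 -0.55  0.04] M [0.   0.01 0.04] op 87.0 j [-83.  25.  74.   0.  80.  20.]
```

```bash
python3 -m inch '{"dp":[[0,-10,-3],[0,-20,-6],[0,-30,-8],[0,-34,-10],[0,-34,-10],[0,-34,-10],[0,-34,-10],[0,-34,-10],[0,-34,-10],[0,-34,-10],[0,-34,-10],[0,-34,-10],[0,-34,-10],[0,-34,-10],[0,-34,-10],[0,-34,-10],[0,-34,-10],[0,-34,-10],[0,-34,-10],[0,-34,-10]],"yaw":[0,0,0,0,0,0,0,0,0,0,0,0,0,0,0,0,0,0,0,0]}'
python3 go.py 0.6207 0.2022 0.30 -12.7
```

```text
time_s: 2.92
position: [0.5073, -0.0123, 0.2988]
tcp_rot: [[-0.004, -0.217, -0.976], [0.001, -0.976, 0.217], [-1.0, -0.0, 0.004]]
force: [0.3, 0.7, -0.2]
opening: 1.0
t 2.92 p [507.3 -12.3 298.8] yang -102.51 tool d [  -1.4 -234.   -64.2] tool yaw 0.19 F [ 0.26  0.65 -0.15] M [0.01 0.05 0.03] op 87.0 j [-14.  15.  91.   0.  74.  88.]
```

```bash
python3 -m inch '{"dp":[[0,-34,-10],[0,-34,-10],[0,-34,-10],[0,-34,-10],[0,-30,-8],[0,-24,-6],[0,-18,-4],[0,-10,-2],[0,0,0],[0,0,0],[0,0,0]],"yaw":[0,0,0,0,0,0,0,0,0,0,0]}'
python3 go.py 0.6207 0.2022 0.30 -12.7
python3 - <<'E'
from h import *
w=bot.capture("wrist");cv2.imwrite("pics/w1.png",w["color"][:,:,::-1])
def projw(c,P):
    T=np.linalg.inv(c["pose"]);p=T[:3,:3]@np.array(P)+T[:3,3];r=np.hypot(p[0],p[1]);th=np.arctan2(r,p[2]);K=c["intrinsics"];return np.array([K[0,2]+K[0,0]*th*p[0]/r,K[1,2]+K[1,1]*th*p[1]/r])
a=np.radians(-12.7);ux=np.array([np.cos(a),np.sin(a),0]);uy=np.array([-np.sin(a),np.cos(a),0]);g=np.array([.6207,.2022,0])
for n,(x,y,z) in dict(bar=(0,0,.126),c1=(-.012,.006,.126),c2=(.012,-.006,.126),fl=(-.015,.035,.02),fr=(-.015,-.035,.02),pl=(.085,.022,.116),pr=(.085,-.022,.116)).items(): print(n,projw(w,g+ux*x+uy*y+[0,0,z]).round(0))
E
```

```text
time_s: 3.83
position: [0.6139, 0.1836, 0.2999]
tcp_rot: [[-0.002, -0.219, -0.976], [-0.001, -0.976, 0.219], [-1.0, 0.001, 0.002]]
force: [0.4, -0.1, -0.4]
opening: 1.005
t 3.83 p [613.9 183.6 299.9] yang -102.66 tool d [ -0.1 -19.7  -2.6] tool yaw 0.04 F [ 0.45 -0.07 -0.41] M [ 0.07 -0.01  0.02] op 87.4 j [  7.  26.  72.  -0.  81. 109.]
bar [301. 175.]
c1 [296. 185.]
c2 [306. 165.]
fl [282. 170.]
fr [328. 170.]
pl [282. 103.]
pr [320. 102.]
```

View pics/w1.png

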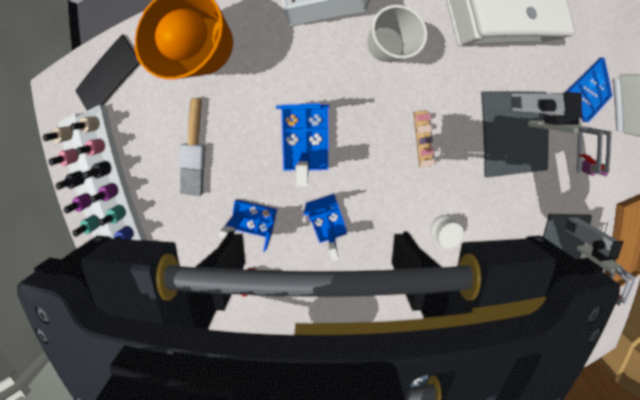

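```bash
python3 -m inch '{"dp":[[0,-10,-1],[0,-9.7,-1.6],[15,0,0],[25,0,0],[30,0,0],[30,0,0],[25,0,0],[20,0,0],[10,0,0],[5,0,0],[0,0,0],[0,0,0]],"yaw":[0,0,0,0,0,0,0,0,0,0,0,0]}' 60
python3 go.py 0.6207 0.2022 0.104 -12.7
python3 - <<'E'
from h import *
w=bot.capture("wrist");cv2.imwrite("pics/w2.png",w["color"][:,:,::-1])
E
```

```text
time_s: 4.88
position: [0.6228, 0.2035, 0.1416]
tcp_rot: [[0.002, -0.219, -0.976], [0.0, -0.976, 0.219], [-1.0, -0.001, -0.002]]
force: [0.1, -0.5, 1.1]
opening: 0.69
t 4.88 p [622.8 203.5 141.6] yang -102.65 tool d [37.6  1.8  1.8] tool yaw 0.05 F [ 0.07 -0.46  1.1 ] M [0.02 0.01 0.01] op 60.1 j [  8.  36.  81.   0.  63. 111.]
```

View pics/w2.png

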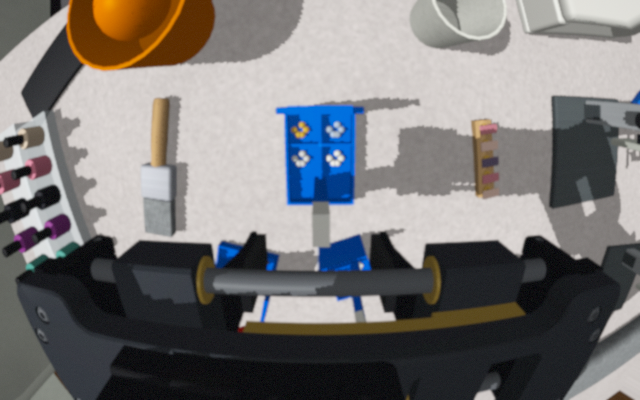

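```bash
python3 -m inch '{"dp":[[12,1,1],[12,0.5,0.5],[9,0,0],[5,0,0],[0,0,0],[0,0,0]],"yaw":[0,0,0,0,0,0]}'
python3 go.py 0.6207 0.2022 0.104 -12.7
python3 - <<'E'
from h import *
w=bot.capture("wrist");cv2.imwrite("pics/w3.png",w["color"][:,:,::-1])
E
```

```text
time_s: 5.43
position: [0.6199, 0.2021, 0.1023]
tcp_rot: [[-0.0, -0.219, -0.976], [-0.0, -0.976, 0.219], [-1.0, 0.0, 0.0]]
force: [0.6, -0.4, -0.6]
opening: 0.692
t 5.43 p [619.9 202.1 102.3] yang -102.65 tool d [-1.7 -0.3 -0.8] tool yaw 0.05 F [ 0.59 -0.35 -0.64] M [0.1  0.   0.04] op 60.2 j [  8.  39.  83.   0.  58. 111.]
```

View pics/w3.png

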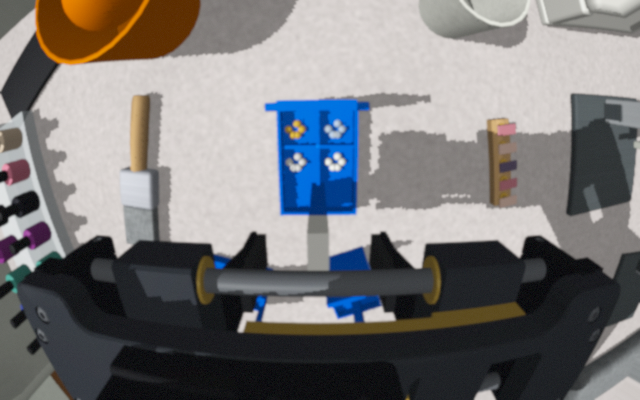

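```bash
python3 -m inch '{"dp":[[0,0,0],[0,0,0],[0,0,0],[0,0,0],[0,0,0],[0,0,0]],"yaw":[0,0,0,0,0,0]}' 0
python3 go.py 0.6207 0.2022 0.104 -12.7
python3 -m inch '{"dp":[[0,0,0],[0,0,0],[-5,0,0],[-10,0,0],[-15,0,0]],"yaw":[0,0,0,0,0]}'
python3 go.py 0.6207 0.2022 0.104 -12.7
python3 - <<'E'
from h import *
w=bot.capture("wrist");cv2.imwrite("pics/w4.png",w["color"][:,:,::-1])
E
```

```text
time_s: 5.98
position: [0.62, 0.2021, 0.1027]
tcp_rot: [[0.0, -0.219, -0.976], [0.0, -0.976, 0.219], [-1.0, -0.0, -0.0]]
force: [0.5, -0.6, -0.3]
opening: 0.322
t 5.98 p [620.  202.1 102.7] yang -102.65 tool d [-1.3 -0.2 -0.7] tool yaw 0.05 F [ 0.48 -0.61 -0.29] M [0.03 0.04 0.04] op 28.0 j [  8.  39.  83.   0.  58. 111.]
time_s: 6.4
position: [0.6187, 0.2019, 0.1319]
tcp_rot: [[-0.004, -0.219, -0.976], [-0.001, -0.976, 0.219], [-1.0, 0.001, 0.003]]
force: [0.1, -0.2, -0.5]
opening: 0.052
t 6.4 p [618.7 201.9 131.9] yang -102.66 tool d [27.9 -0.8 -2. ] tool yaw 0.04 F [ 0.14 -0.21 -0.47] M [-0.    0.04  0.01] op 4.5 j [  8.  37.  82.  -0.  62. 111.]
```

View pics/w4.png

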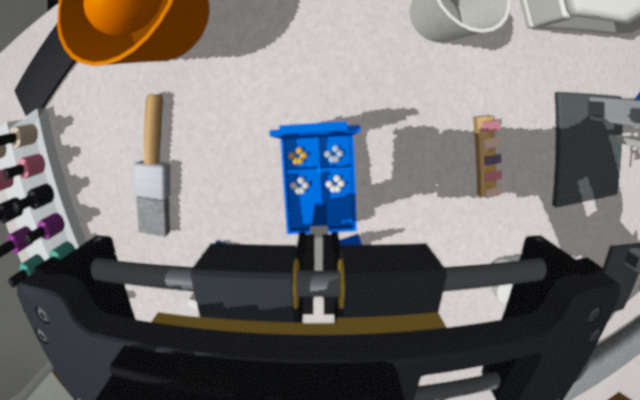

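```bash
python3 - <<'E'
from h import *
t=bot.capture("top");s=bot.capture("side");w=bot.capture("wrist")
a=cv2.resize(t["color"][125:225,200:290],None,fx=4.4,fy=4.4,interpolation=cv2.INTER_CUBIC)
b=cv2.resize(s["color"][205:305,215:295],None,fx=4.4,fy=4.4,interpolation=cv2.INTER_CUBIC)
cv2.imwrite("pics/c5.png",np.hstack([a,b])[:,:,::-1])
crop(w["color"],250,100,390,330,2.6,"w5.png")
E
python3 go.py 0.6207 0.2022 0.104 -12.7
```

```text
t 6.6 p [620.6 202.2 133.6] yang -102.65 tool d [29.6  0.  -0.1] tool yaw 0.05 F [ 0.52  0.81 -0.27] M [0.05 0.02 0.02] op 0.2 j [  8.  37.  81.   0.  62. 111.]
```

View pics/c5.png

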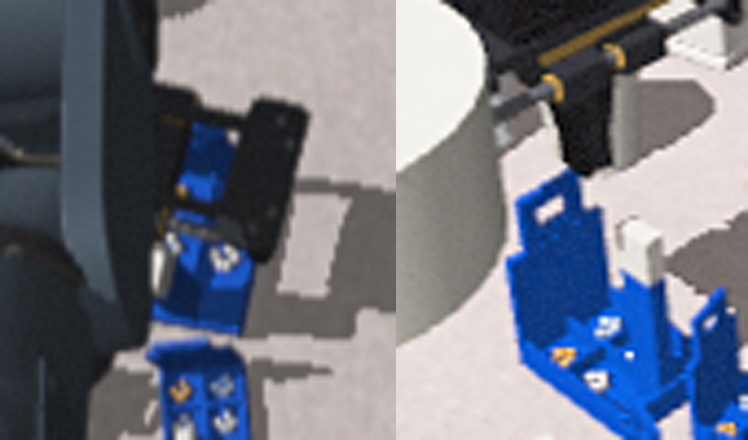

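View pics/w5.png

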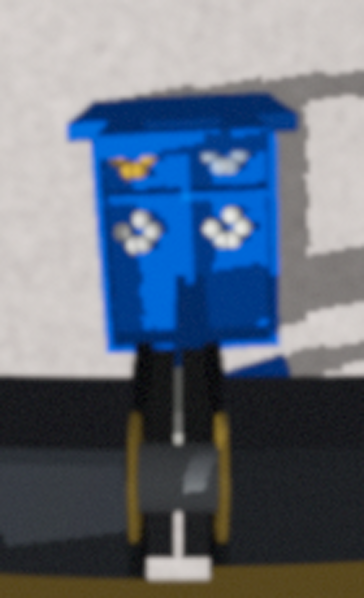

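```bash
python3 -m inch '{"dp":[[-15,0,0],[-30,0,0],[-35,0,0],[-35,0,0],[-20,15,0],[-20,25,0],[-10,35,0],[0,35,0],[0,30,0],[0,20,0],[0,0,0],[0,0,0]],"yaw":[0,0,0,0,0,0,0,0,0,0,0,0]}' 60
python3 go.py 0.6207 0.2022 0.104 -12.7
python3 - <<'E'
from h import *
t=bot.capture("top");s=bot.capture("side");w=bot.capture("wrist")
a=cv2.resize(t["color"][125:225,200:290],None,fx=4.4,fy=4.4,interpolation=cv2.INTER_CUBIC)
b=cv2.resize(s["color"][225:325,225:305],None,fx=4.4,fy=4.4,interpolation=cv2.INTER_CUBIC)
cv2.imwrite("pics/c6.png",np.hstack([a,b])[:,:,::-1])
cv2.imwrite("pics/w6.png",w["color"][:,:,::-1])
E
```

```text
time_s: 7.6
position: [0.5845, 0.0453, 0.2971]
tcp_rot: [[-0.001, -0.221, -0.975], [0.001, -0.975, 0.221], [-1.0, -0.001, 0.001]]
force: [0.5, 0.6, 0.6]
opening: 0.678
t 7.6 p [584.5  45.3 297.1] yang -102.79 tool d [ 193.2 -161.    -0.8] tool yaw -0.09 F [0.49 0.58 0.65] M [ 0.04  0.01 -0.01] op 58.9 j [-7. 22. 81.  0. 78. 96.]
```

View pics/c6.png

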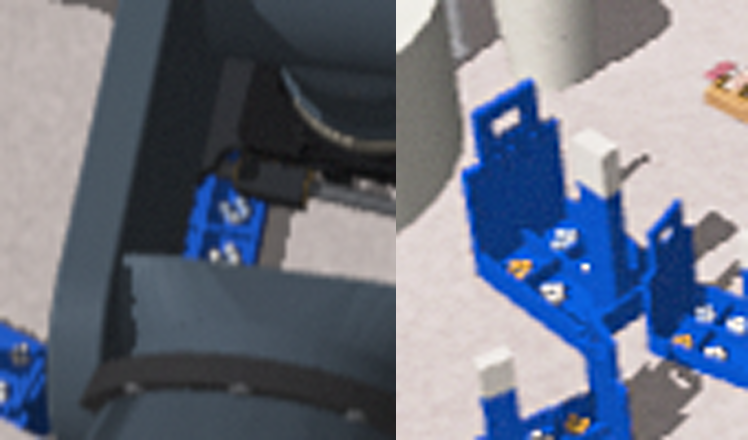

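View pics/w6.png

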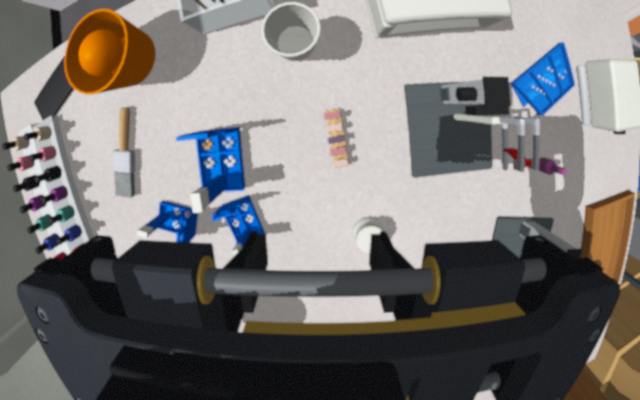

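```bash
cat >> h.py <<'E'
def projw(c,P):
    T=np.linalg.inv(c["pose"]);p=T[:3,:3]@np.array(P)+T[:3,3];r=np.hypot(p[0],p[1]);th=np.arctan2(r,p[2]);K=c["intrinsics"];return np.array([K[0,2]+K[0,0]*th*p[0]/r,K[1,2]+K[1,1]*th*p[1]/r])
def rayw(c,uv):
    K=c["intrinsics"];v=(np.array(uv)-[K[0,2],K[1,2]])/K[0,0];th=np.hypot(*v);d=np.array([v[0]/th*np.sin(th),v[1]/th*np.sin(th),np.cos(th)]);return c["pose"][:3,3],c["pose"][:3,:3]@d
def watz(c,uv,z):
    o,d=rayw(c,uv);return o+d*(z-o[2])/d[2]
E
python3 - <<'E'
from h import *
s=bot.capture("side");w=bot.capture("wrist");st=bot.read_state()
p=st["position"];R=st["tcp_rot"]
for k in(-.008,0,.011):print("tcp",k,projw(w,p+R@[k,0,0]))
print(w["pose"][:3,3]-p)
print("wrist bar top",watz(w,(198,200),.126))
print("side bar top",atz(s,((595-396)/4.4+225,150/4.4+225),.126))
s0=np.load("pics/side.npy")
a=cv2.resize(s0[225:325,225:325],None,fx=4,fy=4,interpolation=cv2.INTER_CUBIC);b=cv2.resize(s["color"][225:325,225:325],None,fx=4,fy=4,interpolation=cv2.INTER_CUBIC)
cv2.imwrite("pics/cmp.png",np.hstack([a,b])[:,:,::-1])
crop(w["color"],110,90,280,260,4.5,"w7.png")
E
```

```text
tcp -0.008 [318.17489845 240.15664193]
tcp 0 [318.16787342 235.11149693]
tcp 0.011 [318.15900957 228.75041466]
[ 0.07697757 -0.01712645  0.18424366]
wrist bar top [0.59099003 0.20126555 0.126     ]
side bar top [0.5838786  0.20916548 0.126     ]
```

View pics/cmp.png

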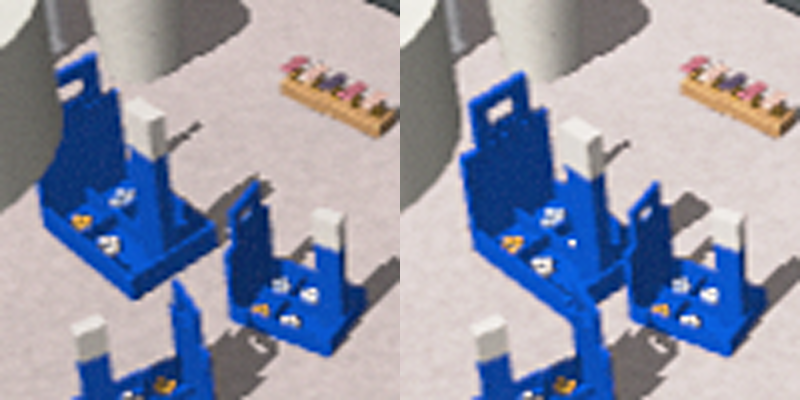

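View pics/w7.png

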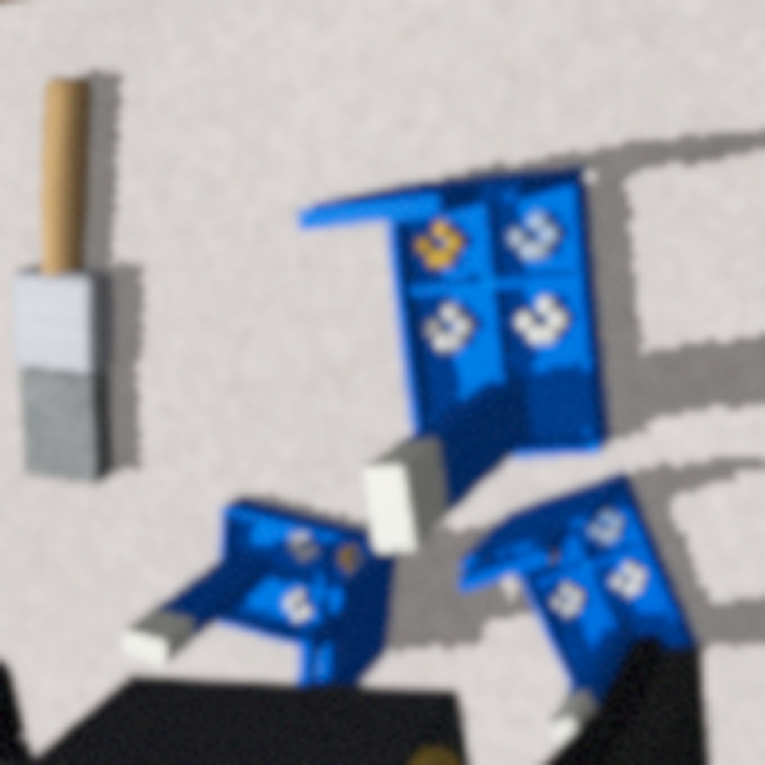

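```bash
cat > cad2.py <<'E'
from fit import *
from h import projw
from scipy.optimize import least_squares
w=bot.capture("wrist");s=bot.capture("side")
W=[((.012,.006,.126),(363,468)),((.012,-.006,.126),(408,458)),((-.012,-.006,.126),(417,549)),((-.012,.006,.126),(378,556)),((-.015,-.035,.02),(603,442)),((.085,-.035,.01),(585,168))]
S=[((.012,.006,.126),(160,130)),((.012,-.006,.126),(182,118)),((-.012,-.006,.126),(205,137)),((-.012,.006,.126),(184,150)),((.085,.022,.116),(71,96)),((.085,-.022,.116),(124,71))]
cv=lambda p,o,k:(np.array(p)+.5)/k-.5+np.array(o)
def Rz(p,m):
    T=pose(*p);e=[]
    if "w" in m:e+=[projw(w,T[:3,:3]@np.array(q)+T[:3,3])-cv(u,(110,90),4.5) for q,u in W]
    if "s" in m:e+=[proj(s,T[:3,:3]@np.array(q)+T[:3,3])-cv(u,(225,225),4) for q,u in S]
    return np.concatenate(e)
for m in("w","s","ws"):
    r=least_squares(Rz,[.59,.2,-.2],args=(m,),loss="soft_l1");print(m,r.x,np.degrees(r.x[2]),r.cost,r.fun.reshape(-1,2).round(1).tolist())
E
python3 cad2.py
```

```text
w [ 0.58846196  0.20385397 -0.18132349] -10.389070856880803 5.102100854211675 [[1.0, -0.3], [-0.5, 1.6], [0.2, -0.5], [0.4, -1.8], [-0.6, 3.0], [-0.5, -0.2]]
s [ 0.58722875  0.20580471 -0.21060565] -12.066815006390472 2.443181579365282 [[0.4, -0.3], [-1.3, 0.4], [-0.8, 0.1], [0.6, -0.9], [-0.0, 1.3], [0.7, -0.2]]
ws [ 0.58827135  0.2040723  -0.18807082] -10.77566411598958 8.322846144632008 [[0.9, -0.1], [-0.5, 1.8], [0.0, -0.3], [0.2, -1.6], [-0.7, 3.3], [-0.2, 0.1], [0.4, -0.8], [-1.3, -0.1], [-0.6, -0.6], [0.8, -1.4], [-0.4, 1.2], [0.1, -0.4]]
```

```bash
python3 go.py 0.588 0.2045 0.21 -11.5
```

```text
t 7.95 p [585.   47.1 297.4] yang -102.56 tool d [  87.4 -154.3   31.3] tool yaw -1.06 F [-1.25 -0.46  1.14] M [0.02 0.07 0.02] op 59.7 j [-6. 22. 81.  0. 78. 96.]
```

```bash
python3 -m inch '{"dp":[[0,-10,2],[0,-20,4],[0,-30,6],[0,-30,6],[0,-30,6],[0,-20,4],[10,-10,2],[20,-4.3,1.3],[30,0,0],[20,0,0],[7,0,0],[0,0,0],[0,0,0]],"yaw":[0,0,0,0,0,0,-1,0,0,0,0,0,0]}' 40
python3 go.py 0.588 0.2045 0.21 -11.5
python3 - <<'E'
from fit import *
from h import projw
w=bot.capture("wrist");cv2.imwrite("pics/w8f.png",w["color"][:,:,::-1])
im=cv2.resize(w["color"][80:280,220:420,::-1],None,fx=3,fy=3,interpolation=cv2.INTER_CUBIC)
T=pose(.588,.2045,np.radians(-11.5))
for b in caddy(.09):
    p=np.array([projw(w,T[:3,:3]@q+T[:3,3]) for q in b]);p=(p-[220,80]+.5)*3
    for i,j in [(0,1),(2,3),(4,5),(6,7),(0,2),(1,3),(4,6),(5,7),(0,4),(1,5),(2,6),(3,7)]:cv2.line(im,tuple(p[i].astype(int)),tuple(p[j].astype(int)),(0,255,0),1)
cv2.imwrite("pics/w8.png",im)
E
```

```text
time_s: 9.03
position: [0.5884, 0.2033, 0.2106]
tcp_rot: [[0.0, -0.202, -0.979], [-0.0, -0.979, 0.202], [-1.0, 0.0, -0.0]]
force: [-0.5, -0.4, -0.2]
opening: 0.457
t 9.03 p [588.4 203.3 210.6] yang -101.65 tool d [ 0.6 -1.1  0.7] tool yaw -0.15 F [-0.53 -0.37 -0.22] M [ 0.04 -0.01  0.02] op 39.7 j [  9.  29.  82.  -0.  69. 110.]
```

View pics/w8.png

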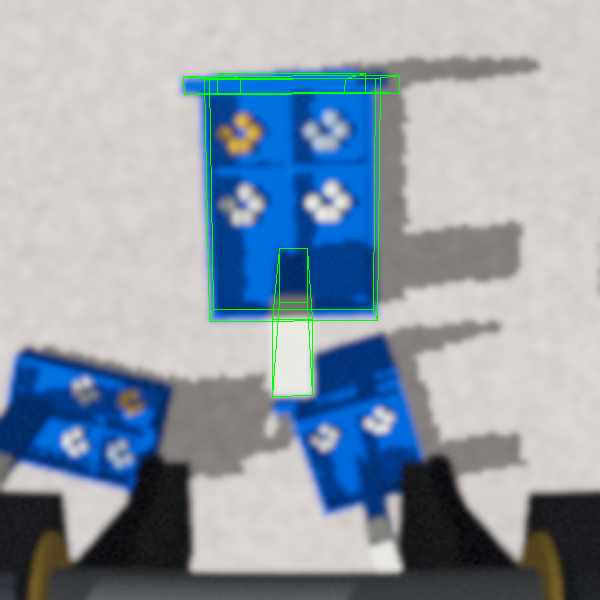

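```bash
python3 -m inch '{"dp":[[10,0,0],[18,-0.7,0],[22,0,0],[22,0,0],[18,0,0],[10,0,0],[6,0,0],[0,0,0],[0,0,0]],"yaw":[-1,0,0,0,0,0,0,0,0]}' 40
python3 go.py 0.588 0.2045 0.104 -10.5
python3 - <<'E'
from h import *
w=bot.capture("wrist");crop(w["color"],220,80,420,330,2.4,"w9.png")
s=bot.capture("side");crop(s["color"],215,215,335,325,5,"s9.png")
E
```

```text
time_s: 9.83
position: [0.589, 0.2042, 0.1053]
tcp_rot: [[0.002, -0.185, -0.983], [0.0, -0.983, 0.185], [-1.0, -0.001, -0.002]]
force: [-0.2, 0.1, 0.1]
opening: 0.455
t 9.83 p [589.  204.2 105.3] yang -100.64 tool d [ 1.3 -0.1  1. ] tool yaw -0.14 F [-0.21  0.1   0.12] M [ 0.07  0.03 -0.02] op 39.6 j [  9.  37.  87.   0.  56. 110.]
```

View pics/w9.png

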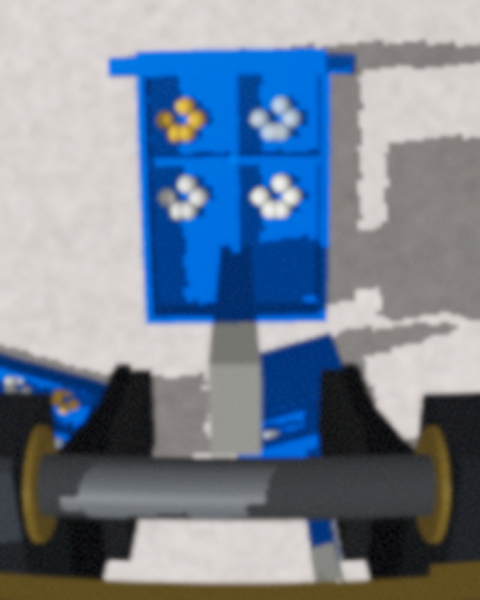

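View pics/s9.png

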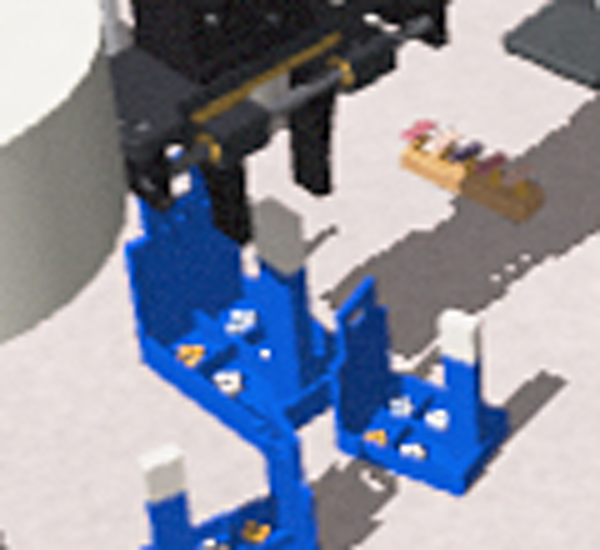

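Run:
```python
from h import *
s=bot.capture("side");st=bot.read_state();p=st["position"];R=st["tcp_rot"]
for n,q in dict(tcp=(0,0,0),tipL=(.011,-.02,0),tipR=(.011,.02,0),g=(-.008,0,0),b=(-.059,0,0)).items():
    u=proj(s,p+R@np.array(q));print(n,u,((u-[215,215]+.5)*5).round(0))
w=bot.capture("wrist")
for n,q in dict(tcp=(0,0,0),tipL=(.011,-.02,0),tipR=(.011,.02,0),g=(-.008,0,0)).items():
    u=projw(w,p+R@np.array(q));print(n,((u-[220,80]+.5)*2.4).round(0))
```

```text
tcp [270.49110092 263.58623025] [280. 245.]
tipL [264.57986885 270.99804216] [250. 282.]
tipR [277.01937489 263.11816293] [313. 243.]
g [270.21536409 261.06870588] [279. 233.]
b [268.40492899 244.53912381] [270. 150.]
tcp [237. 373.]
tipL [166. 358.]
tipR [307. 358.]
g [237. 385.]
```

Run:
```python
from h import *
s=bot.capture("side");w=bot.capture("wrist");st=bot.read_state();p=st["position"]
print(proj(s,[.6206,.2022,.1226]),"seen",(189/4.4+215,175/4.4+205))
def triw(u1,u2):
    o1,d1=ray(s,u1);o2,d2=rayw(w,u2)
    t=np.linalg.lstsq(np.c_[d1,-d2],o2-o1,rcond=None)[0];a=o1+d1*t[0];b=o2+d2*t[1];return (a+b)/2,np.linalg.norm(a-b)
cs=lambda u:(np.array(u)+.5)/5-.5+215
cw=lambda u:(np.array(u)+.5)/2.4-.5+np.array([220,80])
print(triw(cs((230,240)),cw((137,368))),triw(cs((316,192)),cw((340,368))),p)
b=triw(cs((280,205)),cw((232,400)));print(b)
crop(s["color"],240,220,300,280,10,"s10.png")
```

```text
[260.55332409 253.53452585] seen (257.95454545454544, 244.77272727272725)
(array([0.60045128, 0.22684113, 0.12015461]), np.float64(0.0007987712470548954)) (array([0.58953384, 0.17600033, 0.11851121]), np.float64(0.0033572976412092224)) [0.58873726 0.20419256 0.10545161]
(array([0.59021603, 0.20298364, 0.12865635]), np.float64(0.004573347103731929))
```

View pics/s10.png

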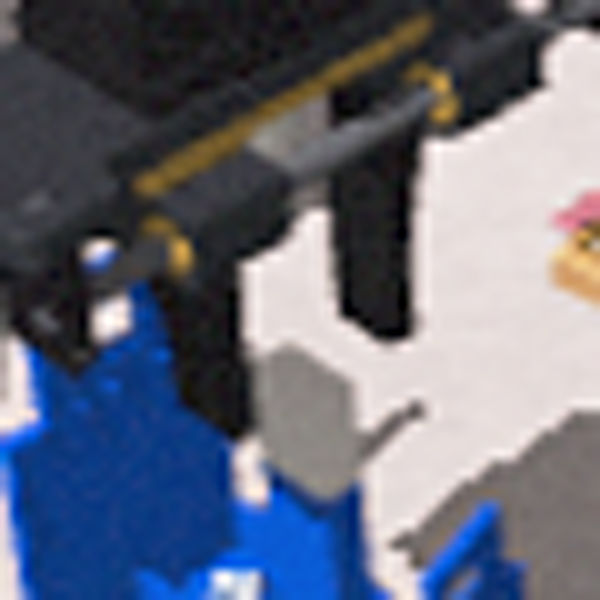

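```bash
python3 -m inch '{"dp":[[5,0,0],[5,0,0],[5,0,0],[5,0,0],[4,0,0],[0,0,0],[0,0,0]],"yaw":[0,0,0,0,0,0,0]}' 40
python3 go.py 0.588 0.2045 0.080 -10.5
python3 - <<'E'
from h import *
w=bot.capture("wrist");a=cv2.resize(w["color"][80:330,220:420],None,fx=2,fy=2,interpolation=cv2.INTER_CUBIC)
s=bot.capture("side");b=cv2.resize(s["color"][220:303,240:300],None,fx=6,fy=6,interpolation=cv2.INTER_CUBIC)[:500]
b=cv2.copyMakeBorder(b,0,500-b.shape[0],0,0,0);cv2.imwrite("pics/c11.png",np.hstack([a,b])[:,:,::-1])
E
```

```text
time_s: 10.72
position: [0.5879, 0.204, 0.0799]
tcp_rot: [[-0.001, -0.185, -0.983], [-0.0, -0.983, 0.185], [-1.0, 0.0, 0.001]]
force: [0.3, -0.6, 0.6]
opening: 0.458
t 10.72 p [587.9 204.   79.9] yang -100.65 tool d [-0.1 -0.5 -0. ] tool yaw -0.15 F [ 0.3  -0.55  0.56] M [ 0.04 -0.03  0.05] op 39.8 j [  9.  39.  88.  -0.  53. 110.]
```

View pics/c11.png

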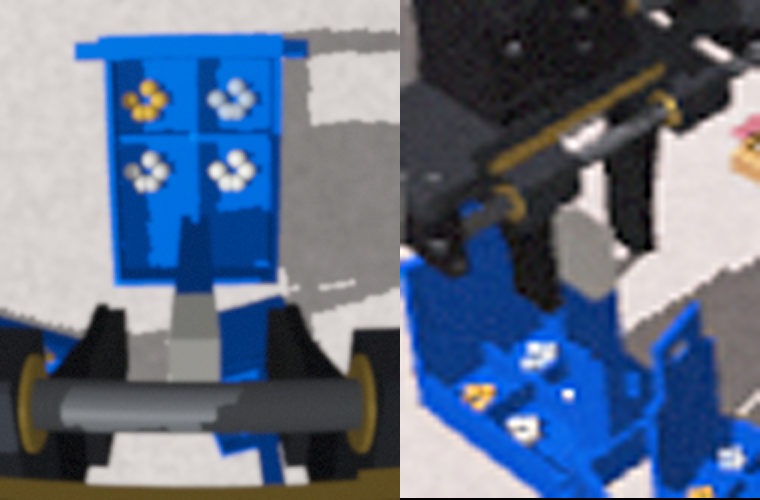

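Run:
```python
from h import *
s=bot.capture("side");w=bot.capture("wrist");st=bot.read_state();p=st["position"]
def triw(u1,u2):
    o1,d1=ray(s,u1);o2,d2=rayw(w,u2)
    t=np.linalg.lstsq(np.c_[d1,-d2],o2-o1,rcond=None)[0];a=o1+d1*t[0];b=o2+d2*t[1];return (a+b)/2,np.linalg.norm(a-b)
crop(s["color"],242,225,302,275,12,"s12.png")
crop(w["color"],240,215,400,300,5,"w12.png")
```

```text
(no output)
```

View pics/s12.png

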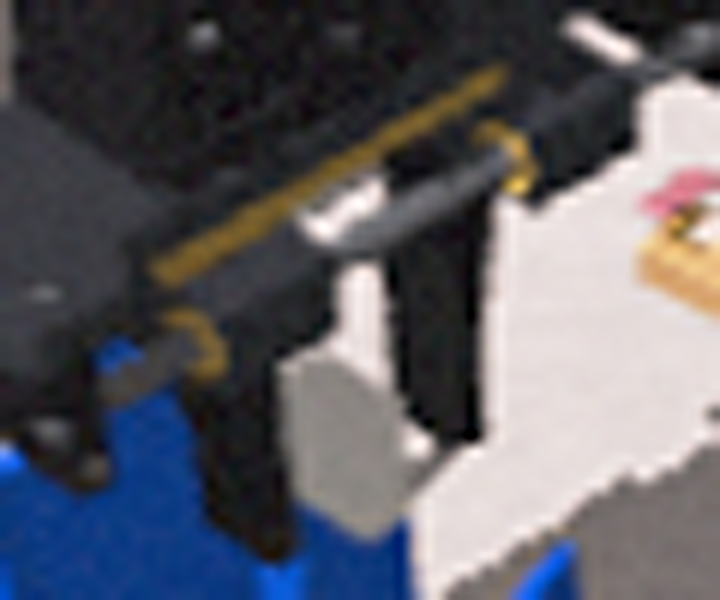

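View pics/w12.png

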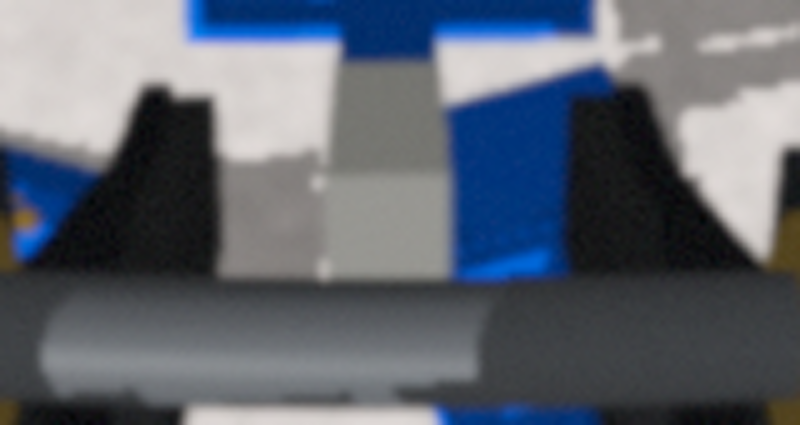

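```bash
python3 -m inch '{"dp":[[4,0,0],[4,0,0],[0,0,0],[0,0,0]],"yaw":[0,0,0,0]}' 40
python3 - <<'E'
from h import *
s=bot.capture("side")
for z in(.095,.1,.1045):print(atz(s,(357/12+242,494/12+225),z))
E
```

```text
time_s: 11.25
position: [0.5878, 0.204, 0.0721]
tcp_rot: [[-0.001, -0.185, -0.983], [-0.0, -0.983, 0.185], [-1.0, 0.0, 0.001]]
force: [-1.0, -0.5, -0.6]
opening: 0.459
[0.58941254 0.20069347 0.095     ]
[0.58536258 0.20501894 0.1       ]
[0.58171761 0.20891186 0.1045    ]
```

```bash
python3 -m inch '{"dp":[[0,0,0],[0,0,0],[0,0,0],[0,0,0],[0,0,0],[0,0,0],[0,0,0],[0,0,0],[0,0,0],[0,0,0],[0,0,0],[0,0,0]],"yaw":[0,0,0,0,0,0,0,0,0,0,0,0]}' 0
python3 go.py 0.588 0.2045 0.072 -10.5
```

```text
time_s: 12.3
position: [0.5882, 0.2042, 0.0725]
tcp_rot: [[-0.0, -0.185, -0.983], [0.0, -0.983, 0.185], [-1.0, -0.0, 0.0]]
force: [-0.5, 0.5, 0.5]
opening: 0.139
t 12.3 p [588.2 204.2  72.5] yang -100.65 tool d [ 0.5 -0.3  0.2] tool yaw -0.15 F [-0.55  0.46  0.47] M [0.15 0.01 0.03] op 12.0 j [  9.  39.  88.   0.  52. 110.]
```

```bash
python3 -m inch '{"dp":[[-2,0,0],[-3,0,0],[-5,0,0],[-8,0,0],[-10,0,0],[-12,0,0],[-15,0,0],[-20,0,0],[-20,0,0],[-15,0,0],[-10,0,0],[0,0,0],[0,0,0]],"yaw":[0,0,0,0,0,0,0,0,0,0,0,0,0]}' 0
python3 go.py 0.588 0.2045 0.192 -10.5
python3 - <<'E'
from h import *
w=bot.capture("wrist");a=cv2.resize(w["color"][80:330,220:420],None,fx=2,fy=2,interpolation=cv2.INTER_CUBIC)
s=bot.capture("side");b=cv2.resize(s["color"][190:315,230:320],None,fx=4,fy=4,interpolation=cv2.INTER_CUBIC)
cv2.imwrite("pics/c13.png",np.hstack([a,b])[:,:,::-1])
E
```

```text
time_s: 13.38
position: [0.5884, 0.2041, 0.1935]
tcp_rot: [[0.002, -0.185, -0.983], [0.0, -0.983, 0.185], [-1.0, -0.001, -0.001]]
force: [-1.2, -0.4, -1.9]
opening: 0.137
t 13.38 p [588.4 204.1 193.5] yang -100.65 tool d [ 1.5 -0.3  0.4] tool yaw -0.15 F [-1.23 -0.41 -1.87] M [ 0.03  0.09 -0.  ] op 11.9 j [  9.  30.  83.   0.  67. 110.]
```

View pics/c13.png

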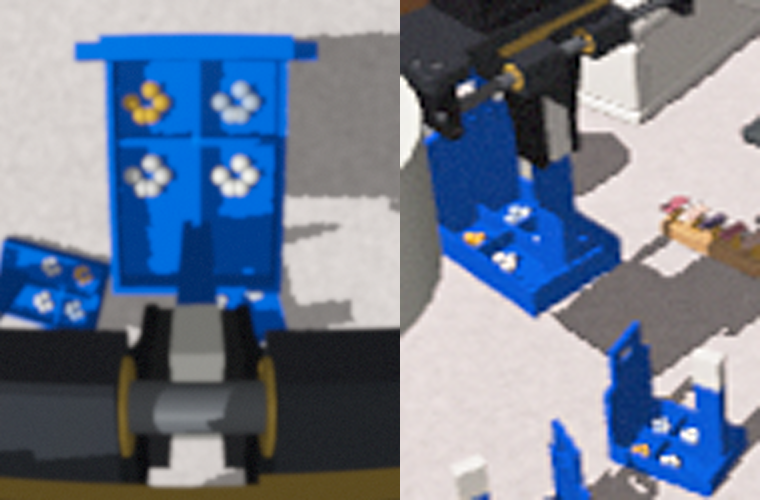

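```bash
python3 -m inch '{"dp":[[0,0,0],[0,0,0],[0,0,0]],"yaw":[-3,-3.1,0]}' 0
python3 go.py 0.4422 -0.1654 0.192 -4.55
python3 - <<'E'
from h import *
t=bot.capture("top")
for z in(.165,.215):print(atz(t,(460,295),z),atz(t,(455,280),z))
E
```

```text
time_s: 13.73
position: [0.5872, 0.2039, 0.191]
tcp_rot: [[-0.003, -0.078, -0.997], [-0.001, -0.997, 0.078], [-1.0, 0.001, 0.003]]
force: [0.4, -0.2, -1.9]
opening: 0.132
t 13.73 p [587.2 203.9 191. ] yang -94.5 tool d [ -0.4 379.6 115.6] tool yaw 0.05 F [ 0.44 -0.15 -1.88] M [ 0.    0.17 -0.03] op 11.5 j [  9.  31.  83.  -0.  67. 103.]
[ 0.3347774  -0.31605719  0.165     ] [ 0.36720423 -0.30656968  0.165     ]
[ 0.3365313  -0.30151443  0.215     ] [ 0.3673865  -0.29248675  0.215     ]
```

```bash
python3 -m inch '{"dp":[[0,6,2],[0,14,4],[0,22,7],[0,28,9],[0,32,10],[0,32,10],[0,32,10],[0,32,10],[0,32,10],[0,32,10],[0,30,9],[0,28,8],[0,24,7],[0,18,5],[0,12,3],[0,5.6,1.6],[0,0,0],[0,0,0],[0,0,0]],"yaw":[0,0,0,0,0,0,0,0,0,0,0,0,0,0,0,0,0,0,0]}' 0
python3 go.py 0.4422 -0.1654 0.139 -4.55
```

```text
time_s: 15.37
position: [0.4426, -0.1645, 0.1925]
tcp_rot: [[-0.0, -0.079, -0.997], [0.0, -0.997, 0.079], [-1.0, -0.0, 0.0]]
force: [-0.9, 0.2, -2.5]
opening: 0.132
t 15.37 p [ 442.6 -164.5  192.5] yang -94.53 tool d [53.5  1.   0.3] tool yaw 0.02 F [-0.89  0.2  -2.49] M [0.06 0.15 0.04] op 11.5 j [-34.  19. 104.   0.  57.  61.]
```

```bash
python3 -m inch '{"dp":[[5,0,0],[10,1,0],[12,0,0],[12,0,0],[9,0,0],[5,0,0],[0,0,0],[0,0,0]],"yaw":[0,0,0,0,0,0,0,0]}' 0
python3 go.py 0.4422 -0.1654 0.139 -4.55
python3 - <<'E'
from h import *
t=bot.capture("top");w=bot.capture("wrist");s=bot.capture("side")
cv2.imwrite("pics/w14.png",w["color"][:,:,::-1])
a=cv2.resize(t["color"][150:270,330:440],None,fx=3.6,fy=3.6,interpolation=cv2.INTER_CUBIC)
b=cv2.resize(s["color"][130:250,300:400],None,fx=3.6,fy=3.6,interpolation=cv2.INTER_CUBIC)
cv2.imwrite("pics/c14.png",np.hstack([a,b])[:,:,::-1])
E
```

```text
time_s: 16.03
position: [0.4429, -0.1659, 0.1394]
tcp_rot: [[-0.0, -0.079, -0.997], [0.0, -0.997, 0.079], [-1.0, -0.0, 0.0]]
force: [0.8, -0.0, -1.7]
opening: 0.137
t 16.03 p [ 442.9 -165.9  139.4] yang -94.52 tool d [ 0.4 -0.4  0.7] tool yaw 0.03 F [ 0.77 -0.01 -1.74] M [0.07 0.09 0.  ] op 11.9 j [-34.  24. 107.   0.  49.  60.]
```

View pics/w14.png

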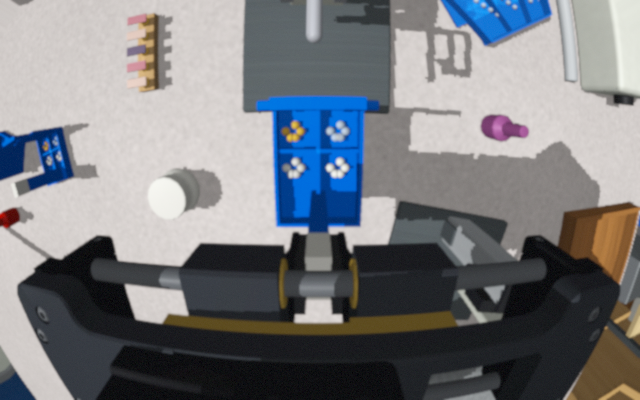

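View pics/c14.png

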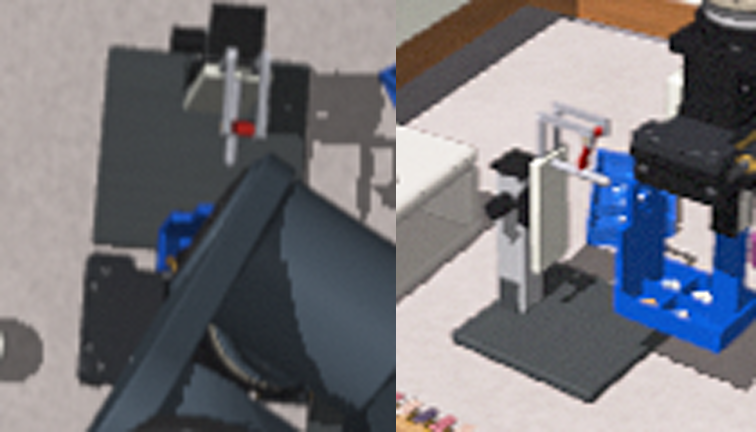

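```bash
cat > chk.py <<'E'
import sys
from fit import *
from h import projw
name=sys.argv[1];x0,y0,x1,y1=map(int,sys.argv[2:6]);k=float(sys.argv[6]);sx0,sy0,sx1,sy1=map(int,sys.argv[7:11]);ks=float(sys.argv[11])
dx,dy,dz=[float(v)/1000 for v in sys.argv[12:15]] if len(sys.argv)>12 else (0,0,0)
w=bot.capture("wrist");s=bot.capture("side");st=bot.read_state();p=st["position"];R=st["tcp_rot"]
yaw=np.arctan2(R[1,1],R[0,1])+np.pi/2
T=pose(p[0],p[1],yaw);T[2,3]=p[2]+.040-.112+dz
T[:3,3]+=T[:3,:3]@np.array([dx,dy,0])
H=pose(.6127,-.1791,np.radians(-4.55))
d=0
head=[box(-.056,0,-.004,.004,.161,.169),box(0,.004,-.022,.022,.065,.173),box(-.046,0,-.013,.013,.209,.215)]
cad=[box(-.015,.085,-.035,.035,0,.02),box(-.012,.012,-.006,.006,0,.126),box(.079,.085,-.035,.035,0,.085),box(.079,.085,-.022,.022,.085,.116),box(.079,.085,-.011,.011,.090,.106)]
E=[(0,1),(2,3),(4,5),(6,7),(0,2),(1,3),(4,6),(5,7),(0,4),(1,5),(2,6),(3,7)]
for c,f,(a0,b0,a1,b1),kk,nm in((w,projw,(x0,y0,x1,y1),k,"w"),(s,proj,(sx0,sy0,sx1,sy1),ks,"s")):
    im=cv2.resize(c["color"][b0:b1,a0:a1,::-1],None,fx=kk,fy=kk,interpolation=cv2.INTER_CUBIC)
    for bs,TT,col in((cad,T,(0,255,255)),(head,H,(0,255,0))):
        for b in bs:
            q=np.array([f(c,TT[:3,:3]@v+TT[:3,3]) for v in b]);q=(q-[a0,b0]+.5)*kk
            for i,j in E:cv2.line(im,tuple(q[i].astype(int)),tuple(q[j].astype(int)),col,1)
    cv2.imwrite(f"pics/{name}_{nm}.png",im)
e=T[:3,:3]@[.082,0,.098]+T[:3,3]
print("eye",e.round(4),"in peg frame",(H[:3,:3].T@(e-H[:3,3])*1000).round(1))
E
python3 chk.py k15 230 0 410 200 3 330 130 410 250 5
```

```text
eye [ 0.5249 -0.1729  0.1661] in peg frame [-88.   -0.8 166.1]
```

View pics/k15_w.png

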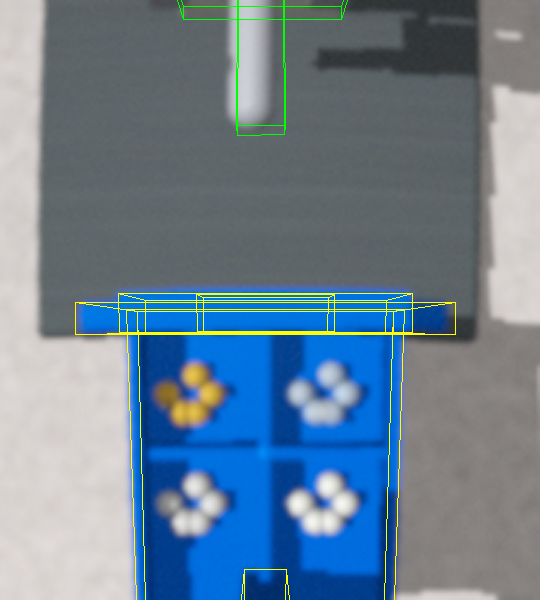

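View pics/k15_s.png

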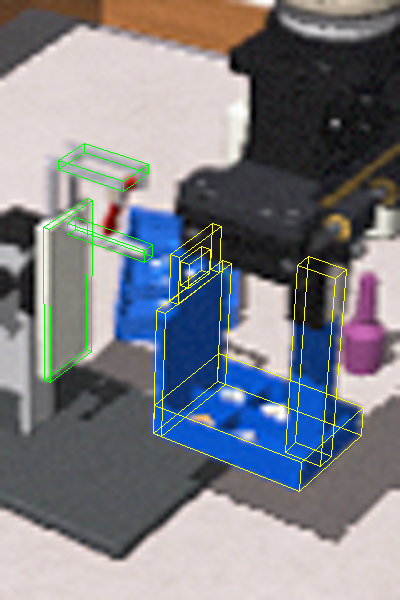

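Run:
```python
from h import *
s=bot.capture("side");crop(s["color"],335,160,405,230,8.5,"s16.png")
```

```text
(no output)
```

View pics/s16.png

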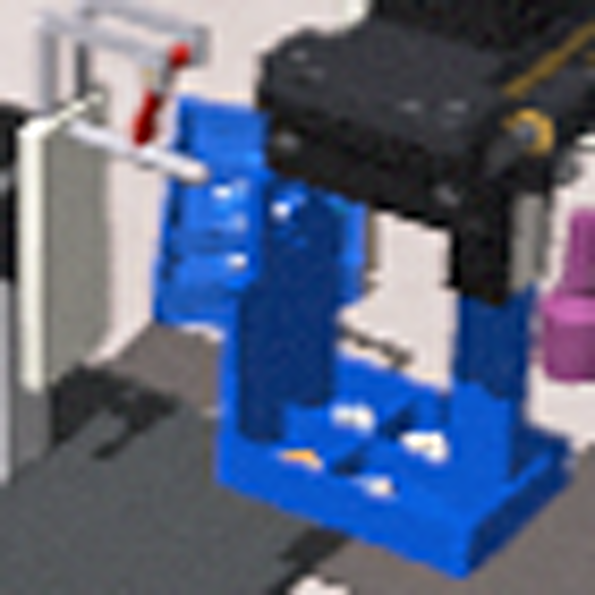

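```bash
python3 -m inch '{"dp":[[0,-1.2,0],[0,-1.1,-2],[0,0,-4],[0,0,-5],[0,0,-5],[0,0,-4],[0,0,-2],[0,0,0],[0,0,0],[0,0,0]],"yaw":[0,0,0,0,0,0,0,0,0,0]}' 0
python3 chk.py k17 230 0 410 200 3 330 130 410 250 5
python3 go.py 0.4422 -0.1654 0.139 -4.55
```

```text
time_s: 17.17
position: [0.4646, -0.1654, 0.1394]
tcp_rot: [[-0.001, -0.079, -0.997], [0.0, -0.997, 0.079], [-1.0, -0.0, 0.001]]
force: [-0.4, -0.4, -1.7]
opening: 0.138
eye [ 0.5463 -0.172   0.1655] in peg frame [-66.8   1.8 165.5]
t 17.27 p [ 464.6 -165.5  139.5] yang -94.55 tool d [ 0.5  1.7 22.3] tool yaw -0.0 F [-0.06 -0.02 -2.68] M [ 0.04  0.16 -0.04] op 11.8 j [-33.  25. 104.  -0.  50.  62.]
```

View pics/k17_w.png

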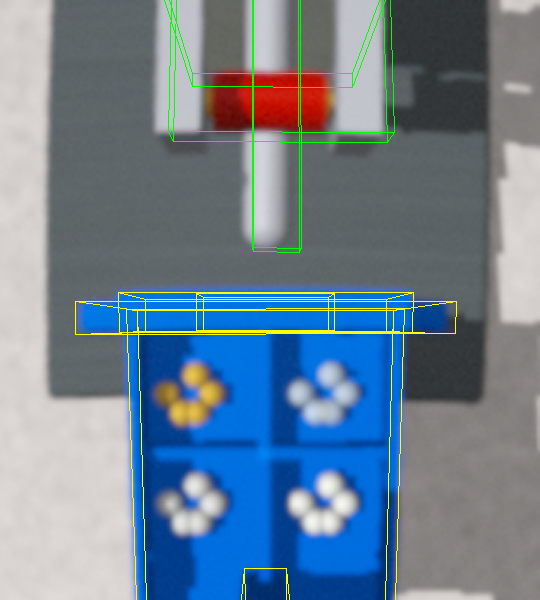

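View pics/k17_s.png

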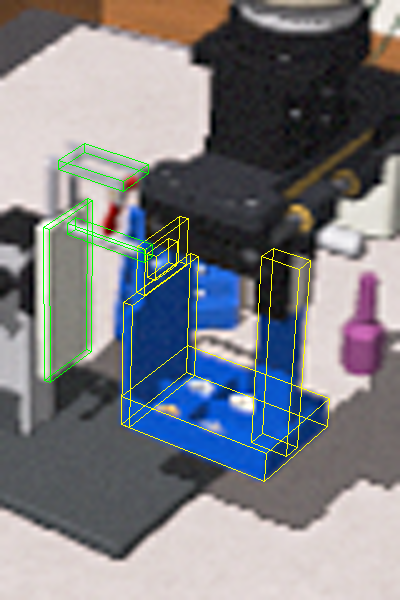

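```bash
python3 -m inch '{"dp":[[0,0,-2],[0,0,-4],[0,0,-5],[0,0,-5],[0,0,-4],[0,0,-2],[0,0,0],[0,0,0]],"yaw":[0,0,0,0,0,0,0,0]}' 0
python3 chk.py k18 230 0 410 200 3 330 130 410 250 5
python3 go.py 0.4422 -0.1654 0.139 -4.55
```

```text
time_s: 17.93
position: [0.4868, -0.1673, 0.1394]
tcp_rot: [[-0.0, -0.079, -0.997], [0.0, -0.997, 0.079], [-1.0, -0.0, 0.0]]
force: [-0.5, -0.3, -2.2]
opening: 0.137
eye [ 0.5682 -0.1736  0.1655] in peg frame [-44.8   1.9 165.5]
t 18.03 p [ 486.5 -167.2  139.5] yang -94.54 tool d [ 0.5  1.8 44.3] tool yaw 0.01 F [-0.65 -0.39 -1.04] M [0.03 0.06 0.  ] op 11.4 j [-31.  27. 101.  -0.  52.  63.]
```

View pics/k18_w.png

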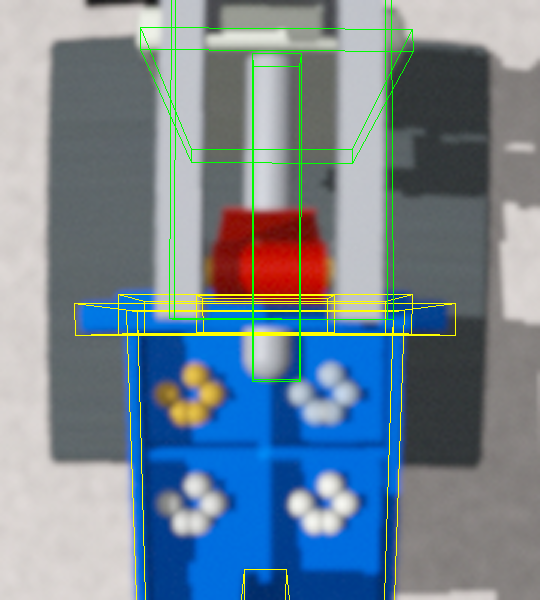

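View pics/k18_s.png

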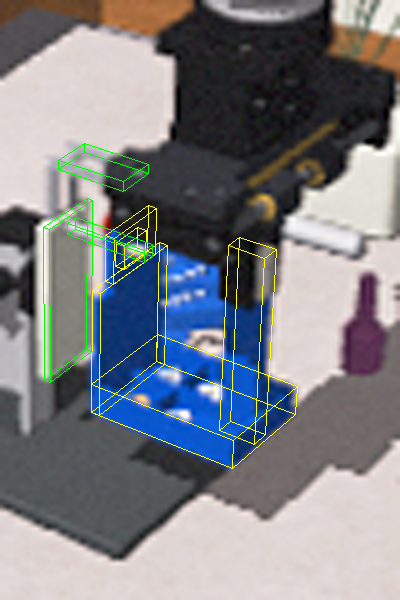

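```bash
python3 -m inch '{"dp":[[0,0,-2],[0,0,-3],[0,0,-3],[0,0,-3],[0,0,-3],[0,0,-3],[0,0,-2],[0,0,-1],[0,0,0],[0,0,0]],"yaw":[0,0,0,0,0,0,0,0,0,0]}' 0
python3 chk.py k19 230 0 410 200 3 330 130 410 250 5
python3 go.py 0.4422 -0.1654 0.139 -4.55
```

```text
time_s: 18.87
position: [0.5066, -0.1688, 0.1395]
tcp_rot: [[-0.0, -0.079, -0.997], [0.0, -0.997, 0.079], [-1.0, -0.0, 0.0]]
force: [-0.1, 0.1, -2.7]
opening: 0.139
eye [ 0.5883 -0.1754  0.1655] in peg frame [-24.6   1.8 165.5]
t 18.97 p [ 506.5 -168.8  139.5] yang -94.55 tool d [ 0.5  1.7 64.4] tool yaw -0.0 F [-0.18 -0.51 -2.71] M [0.03 0.16 0.02] op 11.8 j [-30.  28.  99.  -0.  53.  64.]
```

View pics/k19_w.png

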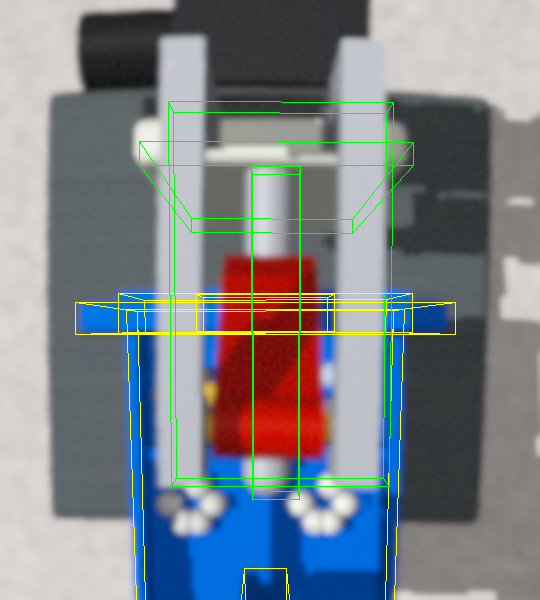

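View pics/k19_s.png

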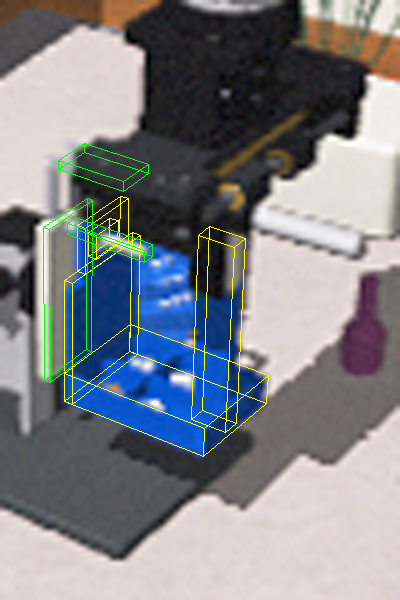

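```bash
python3 -m inch '{"dp":[[0,0,-2],[0,0,-3],[0,0,-3],[0,0,-3],[0,0,-2],[0,0,-2],[0,0,-1],[0,0,0],[0,0,0]],"yaw":[0,0,0,0,0,0,0,0,0]}' 0
python3 go.py 0.4422 -0.1654 0.139 -4.55
python3 -m inch '{"dp":[[0,0,-1],[0,0,-0.5],[0,0,0],[0,0,0]],"yaw":[0,0,0,0]}' 0
python3 go.py 0.4422 -0.1654 0.139 -4.55
```

```text
time_s: 19.72
position: [0.5227, -0.1702, 0.1395]
tcp_rot: [[-0.0, -0.079, -0.997], [0.0, -0.997, 0.079], [-1.0, -0.0, 0.0]]
force: [-0.6, -0.5, -2.9]
opening: 0.137
t 19.72 p [ 522.7 -170.2  139.5] yang -94.55 tool d [ 0.5  1.6 80.6] tool yaw 0.0 F [-0.62 -0.52 -2.86] M [0.03 0.16 0.02] op 12.0 j [-30.  29.  96.   0.  54.  65.]
time_s: 20.05
position: [0.5242, -0.1704, 0.1396]
tcp_rot: [[0.0, -0.079, -0.997], [-0.0, -0.997, 0.079], [-1.0, 0.0, -0.0]]
force: [-0.9, 0.3, -1.8]
opening: 0.134
t 20.05 p [ 524.2 -170.4  139.6] yang -94.55 tool d [ 0.6  1.6 82.1] tool yaw 0.0 F [-0.88  0.34 -1.83] M [0.03 0.15 0.04] op 11.6 j [-30.  29.  96.  -0.  55.  65.]
```

```bash
for i in 1 ; do python3 -m inch '{"dp":[[0,0,-0.5],[0,0,-0.5],[0,0,0],[0,0,0]],"yaw":[0,0,0,0]}' 0 | egrep "position|force"; 
python3 -m inch '{"dp":[[0,0,-0.5],[0,0,-0.5],[0,0,0],[0,0,0]],"yaw":[0,0,0,0]}' 0| egrep "position|force"; done
python3 chk.py k20 230 50 410 250 3 330 130 410 250 5
```

```text
position: [0.5252, -0.1704, 0.1395]
force: [-0.7, -0.1, -1.5]
position: [0.5262, -0.1705, 0.1396]
force: [-0.6, 0.6, -2.5]
eye [ 0.6079 -0.1769  0.1655] in peg frame [ -5.    1.8 165.5]
```

View pics/k20_w.png

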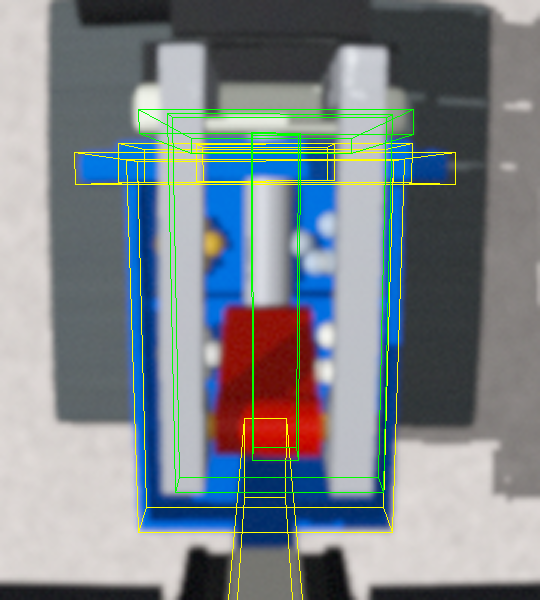

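```bash
python3 -m inch '{"dp":[[0,0,-0.5],[0,0,-0.5],[0,0,0],[0,0,0]],"yaw":[0,0,0,0]}' 0 | egrep "position|force"; 
python3 -m inch '{"dp":[[0,0,-0.5],[0,0,-0.5],[0,0,0],[0,0,0]],"yaw":[0,0,0,0]}' 0| egrep "position|force"
```

```text
position: [0.5272, -0.1706, 0.1396]
force: [-0.4, -0.1, -2.9]
position: [0.5276, -0.1704, 0.1394]
force: [-2.2, -0.4, -1.1]
```

```bash
python3 -m inch '{"dp":[[0,0,-0.5],[0,0,0],[0,0,0]],"yaw":[0,0,0]}' 0 | egrep "position|force"; 
python3 go.py 0.4422 -0.1654 0.139 -4.55
```

```text
position: [0.5276, -0.1703, 0.1394]
force: [-3.5, -0.6, 0.2]
t 21.73 p [ 527.6 -170.3  139.4] yang -94.55 tool d [ 0.6  1.9 85.5] tool yaw 0.0 F [-3.5  -0.62  0.23] M [ 0.05  0.81 -0.08] op 11.9 j [-29.  30.  96.  -0.  55.  65.]
```

```bash
python3 -m inch '{"dp":[[0,0,-0.5],[0,0,0],[0,0,0],[0,0,0]],"yaw":[0,0,0,0]}' 0 | egrep "position|force"; 
python3 chk.py k21 230 50 410 250 3 330 150 390 230 7
```

```text
position: [0.5276, -0.1702, 0.1394]
force: [-6.2, -0.0, 1.0]
eye [ 0.6093 -0.1767  0.1654] in peg frame [ -3.5   2.1 165.4]
```

View pics/k21_w.png

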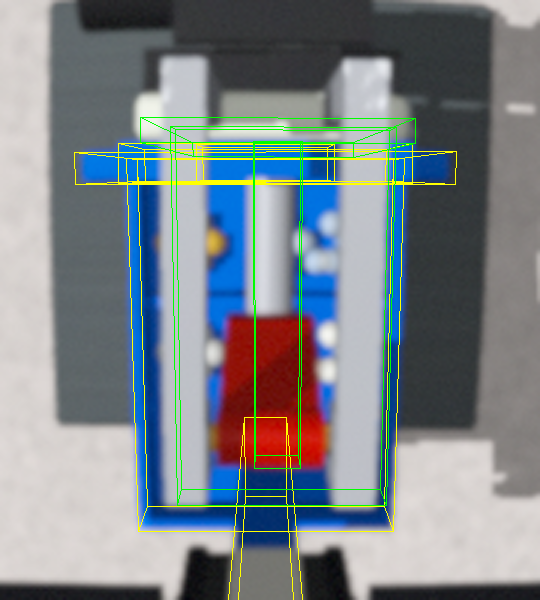

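```bash
python3 -m inch '{"dp":[[0,0,1],[0,0,2],[0,0,3],[0,0,3],[0,0,3],[0,0,3],[0,0,2],[0,0,1],[0,0,0],[0,0,0]],"yaw":[0,0,0,0,0,0,0,0,0,0]}' 0 | egrep "position|force"; 
python3 -m inch '{"dp":[[0,0,1],[0,0,1],[0,0,0],[0,0,0]],"yaw":[0,0,0,0]}' 0| egrep "position|force"
python3 chk.py k22 230 50 410 250 3 330 150 390 230 7
```

```text
position: [0.5114, -0.1694, 0.1396]
force: [0.0, 0.1, -1.6]
position: [0.5092, -0.1691, 0.1395]
force: [-0.4, 0.9, -2.6]
eye [ 0.591  -0.1757  0.1655] in peg frame [-21.9   1.7 165.5]
```

View pics/k22_w.png

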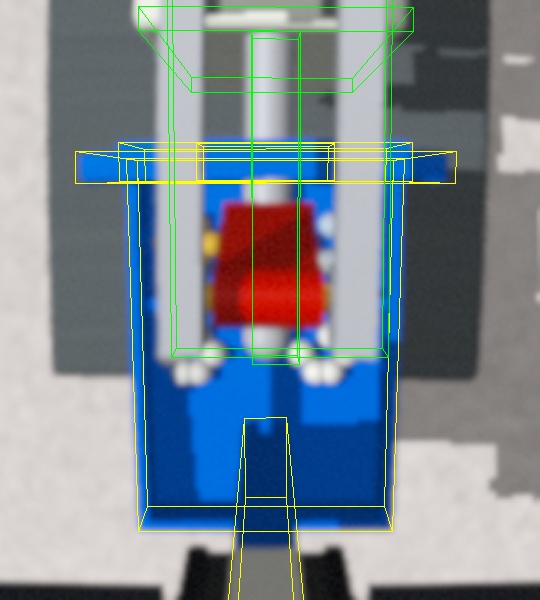

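Flap is down in front of the plate; about 3 mm remain to the lip. Continue in half-millimetre steps.

```bash
python3 -m inch '{"dp":[[0,0,0.7],[0,0,0.7],[0,0,0],[0,0,0]],"yaw":[0,0,0,0]}' 0| egrep "position|force"
python3 -m inch '{"dp":[[0,0,0.5],[0,0,0.5],[0,0,0],[0,0,0]],"yaw":[0,0,0,0]}' 0| egrep "position|force"
```

```text
position: [0.5078, -0.169, 0.1396]
force: [-0.2, -0.0, -1.4]
position: [0.5068, -0.1689, 0.1395]
force: [-0.2, 0.2, -1.7]
```

```bash
python3 -m inch '{"dp":[[0,0,0.5],[0,0,0.3],[0,0,0],[0,0,0]],"yaw":[0,0,0,0]}' 0| egrep "position|force"
```

```text
position: [0.506, -0.1689, 0.1395]
force: [0.4, 0.5, -3.2]
```

```bash
python3 -m inch '{"dp":[[0,0,0.5],[0,0,0.3],[0,0,0],[0,0,0]],"yaw":[0,0,0,0]}' 0| egrep "position|force"
```

```text
position: [0.5055, -0.1689, 0.1396]
force: [-0.0, 0.0, -2.9]
```

```bash
python3 -m inch '{"dp":[[0,0,0.5],[0,0,0],[0,0,0]],"yaw":[0,0,0]}' 0| egrep "position|force"
```

```text
position: [0.5054, -0.1689, 0.1396]
force: [3.2, 0.6, -4.1]
```

```bash
python3 -m inch '{"dp":[[0,0,0.5],[0,0,0],[0,0,0],[0,0,0]],"yaw":[0,0,0,0]}' 0| egrep "position|force"
python3 chk.py k23 230 50 410 250 3 330 150 390 230 7
```

```text
position: [0.5053, -0.169, 0.1397]
force: [5.2, 0.6, -4.1]
eye [ 0.587  -0.1755  0.1657] in peg frame [-25.9   1.5 165.7]
```

View pics/k23_w.png

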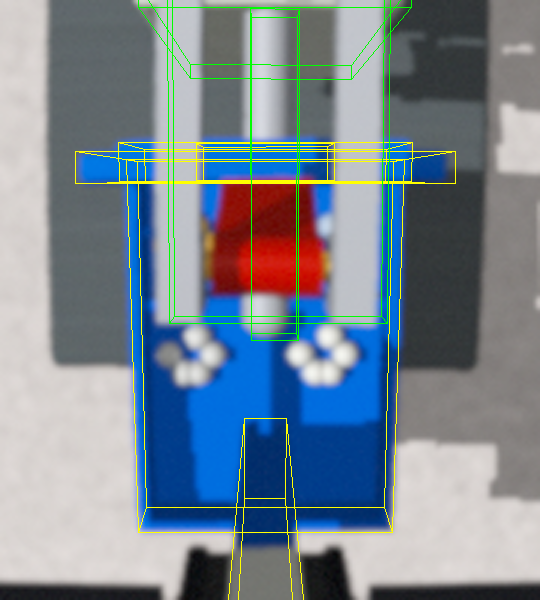

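```bash
python3 -m inch '{"dp":[[0,0,-1],[0,0,-2],[0,0,-3],[0,0,-3],[0,0,-3],[0,0,-3],[0,0,-3],[0,0,-2],[0,0,-1],[0,0,-0.5],[0,0,0],[0,0,0]],"yaw":[0,0,0,0,0,0,0,0,0,0,0,0]}' 0| egrep "time|position|force"
python3 -m inch '{"dp":[[1,0,0],[1,0,0],[0.5,0,0],[0,0,0],[0,0,0]],"yaw":[0,0,0,0,0]}' 0| egrep "position|force"
```

```text
time_s: 26.45
position: [0.5255, -0.1703, 0.1395]
force: [-0.3, -0.4, -2.8]
position: [0.5256, -0.1704, 0.137]
force: [0.4, -0.2, -2.0]
```

```bash
python3 -m inch '{"dp":[[0.5,0,-0.5],[0.5,0,-0.5],[0,0,0],[0,0,0]],"yaw":[0,0,0,0]}' 0| egrep "position|force"
python3 -m inch '{"dp":[[0.5,0,0],[0,0,0],[0,0,0]],"yaw":[0,0,0]}' 0| egrep "position|force"
```

```text
position: [0.5267, -0.1705, 0.136]
force: [0.0, -0.1, -1.6]
position: [0.5268, -0.1705, 0.1356]
force: [-0.6, -0.4, -2.4]
```

```bash
python3 -m inch '{"dp":[[0.5,0,0],[0,0,0],[0,0,0]],"yaw":[0,0,0]}' 0| egrep "position|force|opening"
```

```text
position: [0.5268, -0.1706, 0.1353]
force: [1.0, 0.1, -0.6]
opening: 0.136
```

```bash
python3 -m inch '{"dp":[[0.3,0,0],[0,0,0],[0,0,0]],"yaw":[0,0,0]}' 0| egrep "position|force|opening"
python3 -m inch '{"dp":[[0,0,0],[0,0,0],[0,0,0],[0,0,0],[0,0,0],[0,0,0]],"yaw":[0,0,0,0,0,0]}' 40| egrep "position|force|opening"
python3 chk.py k24 230 50 410 250 3 330 150 390 230 7
```

```text
position: [0.5268, -0.1706, 0.135]
force: [-1.5, 1.0, 1.0]
opening: 0.138
position: [0.5267, -0.1705, 0.1347]
force: [-0.1, 1.0, -0.1]
opening: 0.437
eye [ 0.6084 -0.177   0.1607] in peg frame [ -4.4   1.7 160.7]
```

View pics/k24_w.png

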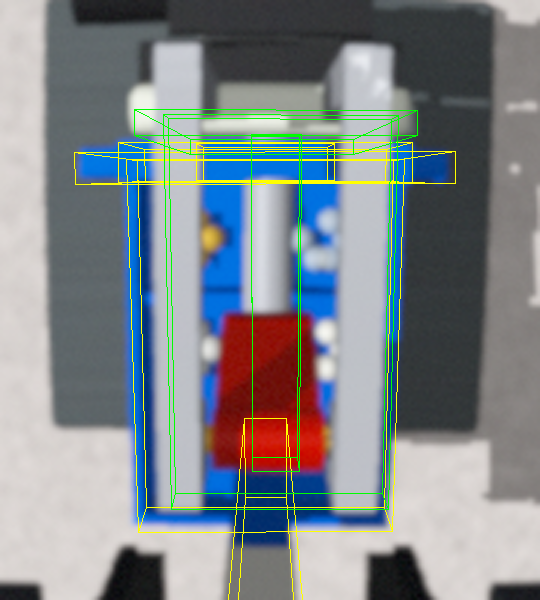

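View pics/k24_s.png

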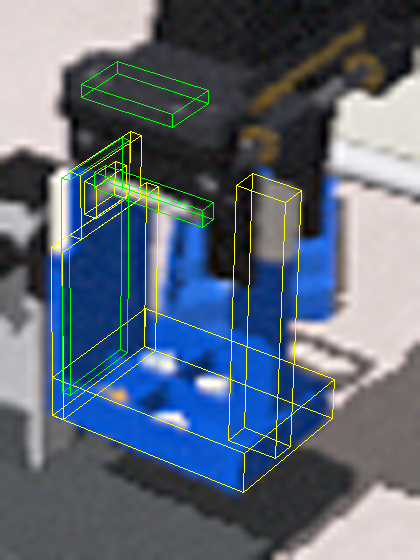

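```bash
python3 -m inch '{"dp":[[-2,0,0],[-4,0,0],[-8,0,0],[-12,0,0],[-16,0,0],[-20,0,0],[-20,0,0],[-20,0,5],[-15,0,10],[-10,0,20],[0,0,25],[0,0,25],[0,0,15],[0,0,0],[0,0,0]],"yaw":[0,0,0,0,0,0,0,0,0,0,0,0,0,0,0]}' 40| egrep "time|position|force|opening"
python3 - <<'E'
from h import *
t=bot.capture("top");w=bot.capture("wrist");s=bot.capture("side")
cv2.imwrite("pics/w25.png",w["color"][:,:,::-1])
cv2.imwrite("pics/t25.png",t["color"][:,:,::-1])
crop(s["color"],315,140,395,240,6,"s25.png")
E
```

```text
time_s: 29.8
position: [0.427, -0.1627, 0.2627]
force: [1.1, 0.6, 0.4]
opening: 0.46
```

View pics/w25.png

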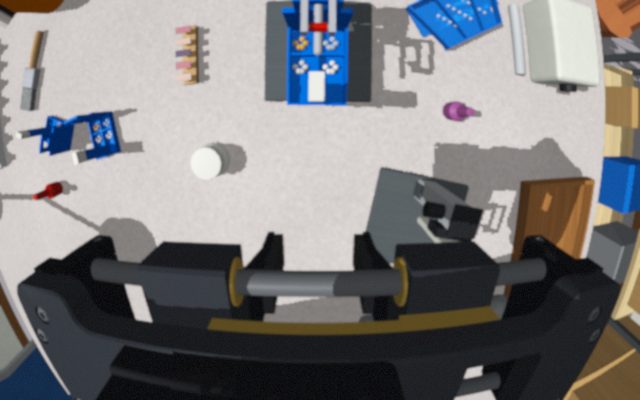

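View pics/s25.png

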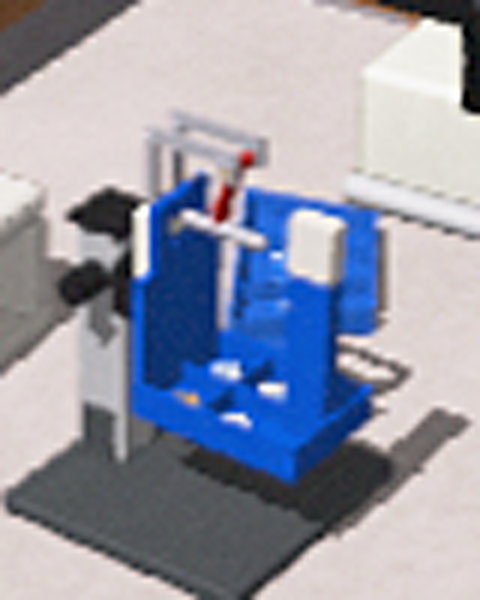

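View pics/t25.png

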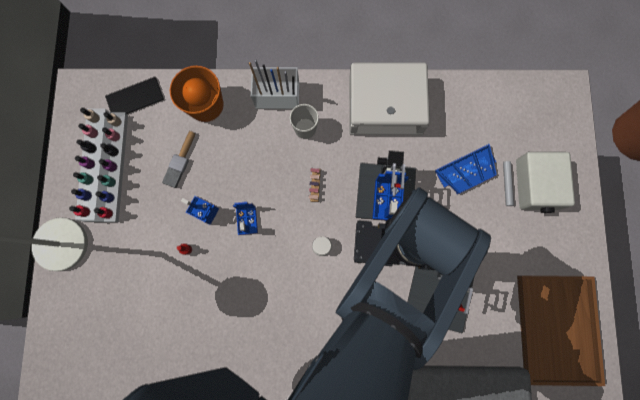

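```bash
python3 -m inch '{"dp":[[0,0,0],[0,0,0],[0,0,0],[0,0,0],[0,0,0],[0,0,0]],"yaw":[0,0,0,0,0,0]}' 40| egrep "time|force"
python3 - <<'E'
from h import *
t=bot.capture("top");t0=np.load("pics/top.npy");s=bot.capture("side")
d=abs(t["color"].astype(int)-t0).max(2)
for n,(x,y) in dict(decoy1=(202,208),decoy2=(246,218),tips=(316,185),jar=(322,246),cup=(305,120),purple=(462,229),red=(185,249),brush=(180,160),tray=(470,170)).items():
    print(n,(d[y-18:y+18,x-18:x+18]>60).sum())
im=cv2.imread("pics/s25.png");crop(s["color"],315,140,395,240,6,"s26.png");print((cv2.absdiff(im,cv2.imread("pics/s26.png")).max(2)>60).sum())
E
```

```text
time_s: 30.45
force: [0.6, -0.5, -0.7]
decoy1 0
decoy2 0
tips 0
jar 0
cup 0
purple 811
red 0
brush 0
tray 0
396
```

View pics/s26.png

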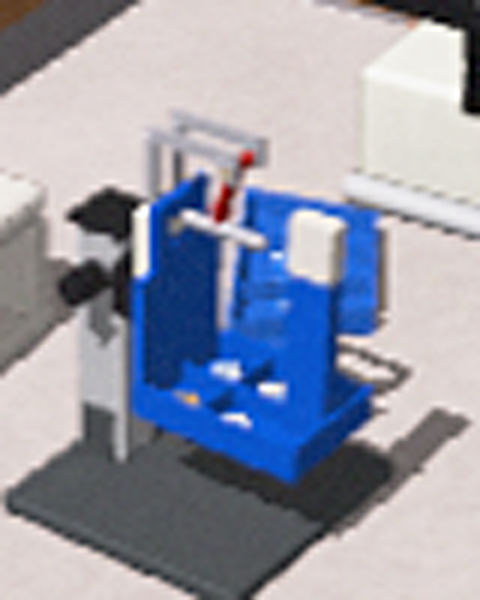

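The picture matches the previous one. The caddy hangs still on the peg with the plate against the pad, and the red flap is down behind the eye at about (228,195). Handing in.

```bash
python3 -c "
from rig import bot
print(bot.hand_in())"
```

```text
the job is handed in; nothing more can be done
None
```

The blue caddy is hanging on the peg of the farther stand, with the red flap down behind its eye. I handed the job in at about 30.5 s; no verdict is reported.

- **Hanging:** I slid the eye along the peg, saw the flap lift and then drop, and pressed the plate against the pad at about 6 N.
- **Tug:** Still holding the caddy, I pulled it back about 22 mm until the flap held it, at about 5 N. Then I moved it back near the pad, lowered it onto the peg, let go and withdrew.
- **First grasp failed:** The real fingertips sat roughly 25 mm higher than the stated tool frame, so the fingers slipped off the bar. That dragged the caddy about 30 mm on the table, still upright, before I re-measured, gripped deeper and lifted it cleanly.
- **Last checks:** Two side views about 0.6 s apart look alike, apart from a few pixels that differed. The caddy hung still, the flap was down and the wrist force was about zero. In the top view, the look-alike caddies, cup, jar, red bottle, brush, tip stand and bead tray showed no change.
- **Not compared:** The arm hid the purple bottle from the top camera, so that check disagreed there. The wrist camera showed it standing upright where it appeared to belong.

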